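Push the clipped screen up out of a bench sieve over an upturned tin

ROBOT

A 6-joint arm with a two-finger parallel gripper is mounted at the origin on the work surface. World frame = base frame: x ahead of the robot, y to its left, z up, the work surface at z = 0. Lengths are in mm, angles in rad, forces in N, time in s.
With the tool pointing down it reaches from about 400 to 925 mm from the base axis. Payload 12.5 kg.
Tool frame: the origin (TCP) lies on the centre line of the jaws, within the pads' length; the fingertips stand 14 mm ahead of it and the grasp point (between the pads) lies 5 mm behind it; z points along the fingers, y is the direction in which the jaws open and shut (so a half turn about z gives the same grasp; the last joint's range is limited). The gripper opens to 95 mm and grips with 3 to 60 N. Pads are 20 mm wide; open, the fingers measure 119 mm over their backs; the gripper's body (75 mm by 180 mm) begins 59 mm behind the grasp point.
Start: joints at [-1.346, 0.491, 1.559, -0, 1.092, -0.106], TCP at [203.023, -591.123, 228.661] pointing down, gripper open.
Joint ranges: [-3.1, 3.1], [-0.84, 2.19], [0.05, 2.79], [-1.13, 4.28], [0.06, 2.93], [-2.69, 2.69]. Speed limits (rad/s): [2.22, 2.22, 2.79, 3.14, 3.14, 3.14].

INTERFACE

Orientations are given as [roll, pitch, yaw] about the fixed x, y, z axes, in that order (R = Rz(yaw) Ry(pitch) Rx(roll)).
In Python, from cell import * gives the robot as it stands.
- The arm moves only by the tool play_rows, never from a script. Its argument "moves" is a list of rows, each a list of 7 numbers: the shift along the tool's x, y, z in m, then the turn, a rotation vector about the tool's x, y, z in rad, then the opening in per cent of the stroke, from 0 (shut) to 100 (fully open). In form: [[tx, ty, tz, ax, ay, az, claw], ...]. A call has 1 to 8 rows; each row shifts and turns the pose as measured when the row begins, along the tool's axes as they then stand; what a row does not reach is not made up. A row lasts 1/10 s, in which the tool goes at most 50 mm and 8.59 degrees, less where a joint would pass 70% of its speed; a pose out of reach is approached as far as the arm can. A call is refused whole if a number of a shift passes 0.05 or a number of a turn 0.15, either way. A call with a gripper value outside its range is refused whole. The fingers move at their own pace and stop on an object; the grip force is fixed at half the most. Time passes only in rows, so rows that do not move let the fingers close. It gives the time, the measured TCP pose, the force and the opening at its end, in the units of the state.
- state(): the state, without advancing time (a new reading comes with each control period).
- read_camera(name): name is "scene" or "top"; returns a dict with "img" (420x560x3 uint8, red, green, blue), "fx", "fy", "cx", "cy" (pixels), "R" (3x3) and "t" (3): a world point X has camera coordinates R X + t. Camera axes: x right, y down, z forward; pixel columns grow to the right and rows downward; lengths in mm; the calibration is good to about 2 mm. A picture is of the moment at which its call begins. There is no depth.
- job_done(): hands the job in, once; it reports no verdict.
The state is a dict: "t": time; "joints": joint angles; "qvel": joint speeds; "tau": joint torques, N m; "eef_pos": TCP position; "tcp_rot": TCP orientation; "ft_force": force on the tool from outside, world axes, zero at the start; "moment": the same for the moment, N m; "opening": opening from 0.0 (shut) to 1.0 (fully open).
Only numpy, scipy, OpenCV 4.12 (cv2) and the standard library are available. Lean on these libraries where they do the work, as an engineer would, in place of code of your own. Each camera call takes 0.05 s, during which the arm holds its last target.

TASK

The yellow screen is clipped into the bottom of the green sieve and there is no getting hold of it from above: set the sieve squarely on the upturned blue and white paint tin, so that the tin bears on the mesh from below, and press the green frame down at its orange clip marks until the clips give way and it drops to the bench round the tin. Then take the yellow screen, left standing on the tin, and lay it flat, rim up, in the grey tub for washing, leaving the frame where it dropped. Do not drop the screen or knock the tin over, and leave the other things on the bench where they are.

Things in the scene. Friction and masses are not known exactly. Their poses are not given: they have to be found in the camera images.
- sieve: Frame of a bench sieve: green plastic ring open at the top, outside diameter 158 mm, bore 135 mm (wall 11.5 mm), 62 mm high, 0.22 kg. Origin: centre of its underside, z up. At the bottom a lip 5 mm thick leaves a hole 123 mm across; the screen lies on the lip. From 31 mm above the underside up to the rim the bore is free. Three orange spring clips inside hold the screen down.
- mark0 (a point): Orange mark on top of the frame's rim (middle of the wall, 73 mm from the axis), above clip 0, whose nose stands in the bore 7 to 22 mm above the underside. With the screen borne from below, pressing the rim here with about 2 to 7 N makes the clip give way after 5 to 15 mm of travel; over 10 N may tip the screen on the tin. When all three have given way the frame falls freely.
- mark1 (a point): The same above clip 1, a third of a turn on (anticlockwise seen from above).
- mark2 (a point): The same above clip 2, a further third of a turn on.
- screen: Loose yellow screen, 0.12 kg: stiff wire mesh floor with a flange 132 mm across and 5 mm thick; on it a yellow hoop, outside diameter 120 mm, wall 8 mm, its top 26 mm above the underside. Origin: centre of its underside; z up (hoop side). It starts in the sieve, its underside 5 mm above the frame's. The hoop's wall can be pinched once it stands clear of the frame.
- tin: Heavy paint tin standing upside down (blue and white band, bare steel bottom with a raised seam uppermost), diameter 112 mm, 105 mm high, about 0.9 kg, loose on the bench. Origin: centre of its lower end on the bench; z up. It passes through the 123 mm hole of the frame's lip.
- tub: Square grey plastic tub, 200 x 200 mm outside, 50 mm high, walls and floor 5 mm thick, fixed to the bench, empty. Origin: centre of its underside; x and y along its sides.
- brush: Bystander: paint brush with red handle lying flat, 200 mm long along its x, 42 mm wide, 20 mm high. Origin: under its middle.
- driver: Bystander: screwdriver with red handle lying flat, 210 mm long along its x, 26 mm thick. Origin: under its middle.
- full_tin: Bystander: closed paint tin with dark red band, right way up, diameter 108 mm, 110 mm high. Origin: centre of its underside.
- spare: Bystander: another screen with blue hoop and finer mesh, lying flat, diameter 132 mm, 26 mm high. Origin: centre of its underside.
- jar: Bystander: glass jar with black cap, diameter 70 mm, 95 mm high. Origin: centre of its underside.
- knife: Bystander: yellow filling knife with black handle lying flat, 235 mm long along its x, blade 95 mm wide, 22 mm high. Origin: on its underside between handle and blade.
- block: Bystander: cork sanding block 75 x 115 x 28 mm. Origin: centre of its underside.
Things that resemble listed ones, but are neither listed nor needed, are in the scene too. Several things look just like the sieve: the one meant starts nearest to the robot's base.

How it is judged:
By the outcome, as a careful person would: the job done as asked, in the order asked, and still so for the second after the job is handed in, with the robot touching nothing.
It also fails if it takes over 72 s, if anything falls off the work surface, if the arm or the gripper's body presses on something with over 40 N, if the wrist force passes 120 N, or if a joint passes its speed limit or range.

## Working session

There is one attempt and no reset: what is moved stays moved. The work goes in short steps, Python scripts to look and compute and a tool call to move; the robot and the scene stay as the last step left them, time stands still between calls to the robot, and variables do not carry over. Pictures are saved under pics/ and viewed, and the job is handed in when it is done.

Besides the shell and the picture viewer there is one more tool, called after ">>>" by a JSON object that holds its "fn" and its "kwargs", one argument or row to a line. play_rows: Moves the arm, as the interface text tells. Its arguments: {"type":"object","properties":{"moves":{"type":"array"}},"required":["moves"]}

```bash
mkdir -p pics; ls; python3 - <<'E'
from cell import *
import cv2
for n in("scene","top"):
    c=read_camera(n); cv2.imwrite(f"pics/{n}0.png",c["img"][:,:,::-1]); print(n,c["fx"],c["fy"],c["cx"],c["cy"],c["R"],c["t"])
print(state())
E
```

```text
pics
scene 431.72657700946655 431.72657700946655 278.73747145206 216.01936159109368 [[-0.34007182  0.94016775  0.02087499]
 [ 0.62709356  0.24325876 -0.7399857 ]
 [-0.70078871 -0.23855771 -0.67229859]] [ 101.77864739 -307.41430848 1575.59231886]
top 531.4829121753858 531.4829121753858 282.7561674687751 213.34267680065585 [[-6.95173083e-04 -9.99797132e-01 -2.01298655e-02]
 [-9.96957319e-01  2.26196639e-03 -7.79165475e-02]
 [ 7.79462738e-02  2.00144512e-02 -9.96756640e-01]] [  82.56755487  533.53544665 1646.24578146]
{'t': 0.1, 'joints': array([-1.34562682e+00,  4.91498831e-01,  1.55937071e+00, -6.90294135e-07,
        1.09172189e+00, -1.05599964e-01]), 'qvel': array([ 9.13960552e-04, -6.55436549e-04, -1.04037167e-03, -4.76035515e-04,
       -9.13502895e-05,  1.54611639e-03]), 'tau': array([ 3.12097720e-03, -6.13620830e+01, -2.58606094e+01,  6.93885447e-02,
        4.69797326e-02, -5.16624891e-05]), 'eef_pos': array([ 202.95871448, -590.91905139,  228.12659159]), 'tcp_rot': array([-3.14059937e+00, -1.04666405e-04,  3.30769738e-01]), 'ft_force': array([-0.56540728, -0.11485819, -0.21984666]), 'moment': array([0.00664056, 0.03286219, 0.00421672]), 'opening': 1.003214412544248}
```

View pics/scene0.png

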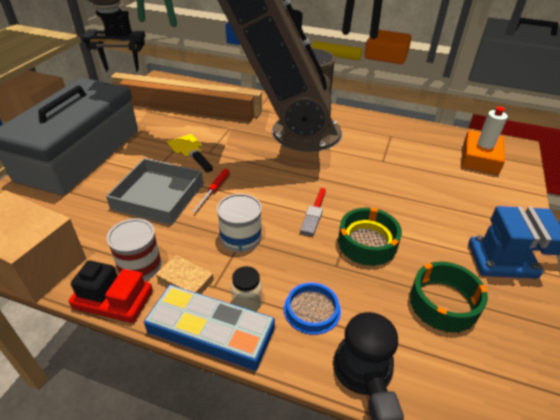

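View pics/top0.png

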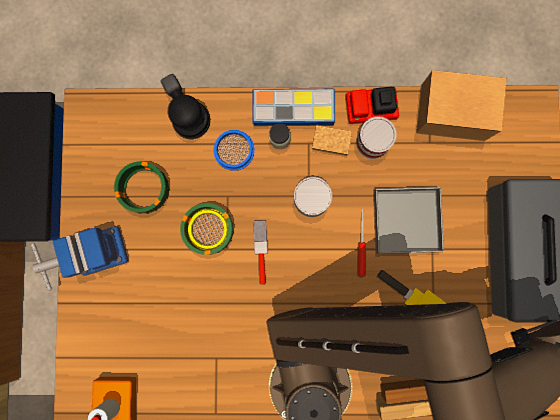

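```bash
cat > h.py <<'E'
import numpy as np, cv2
from cell import *
def ray(c,u,v,z):
    d=np.array([(u-c["cx"])/c["fx"],(v-c["cy"])/c["fy"],1.]); R=np.array(c["R"]);t=np.array(c["t"])
    o=-R.T@t; d=R.T@d; return (o+d*(z-o[2])/d[2])[:2]
def proj(c,X):
    p=np.array(c["R"])@np.array(X,float)+c["t"]; return np.array([c["fx"]*p[0]/p[2]+c["cx"],c["fy"]*p[1]/p[2]+c["cy"]])
def hsv(c): return cv2.cvtColor(c["img"],cv2.COLOR_RGB2HSV)
def circ(P):
    P=np.array(P);A=np.c_[2*P,np.ones(len(P))];s=np.linalg.lstsq(A,(P**2).sum(1),rcond=None)[0]
    return s[:2],np.sqrt(s[2]+s[0]**2+s[1]**2)
def save(c,name,box=None,k=1):
    im=c["img"][:,:,::-1]
    if box: im=im[box[1]:box[3],box[0]:box[2]]
    cv2.imwrite("pics/"+name,cv2.resize(im,None,fx=k,fy=k,interpolation=cv2.INTER_CUBIC))
E
python3 - <<'E'
from h import *
t=read_camera("top"); s=read_camera("scene")
save(t,"t1.png",(170,160,370,300),4); save(s,"s1.png",(200,170,420,290),3.6)
for n,c,b in(("top",t,(175,195,240,260)),("scene",s,(330,200,410,270))):
    H=hsv(c); x0,y0,x1,y1=b
    m=np.zeros(H.shape[:2],np.uint8); m[y0:y1,x0:x1]=1
    g=((cv2.inRange(H,(50,90,20),(85,255,255))>0)&(m>0)).astype(np.uint8)
    o=((cv2.inRange(H,(8,200,190),(17,255,255))>0)&(m>0)).astype(np.uint8)
    y=((cv2.inRange(H,(24,150,100),(34,255,255))>0)&(m>0)).astype(np.uint8)
    k,l,st,ce=cv2.connectedComponentsWithStats(o)
    for i in range(1,k):
        if st[i,4]>3: print(n,"orange",ce[i],st[i,4],ray(c,*ce[i],62))
    for nm,mm,z in(("green",g|o,62),("yellow",y,31)):
        cn=max(cv2.findContours(mm,cv2.RETR_EXTERNAL,cv2.CHAIN_APPROX_NONE)[0],key=len)[:,0]
        e=cv2.fitEllipse(cn); print(n,nm,e)
        print("  circle on plane",circ([ray(c,*p,z) for p in cn]))
E
```

```text
top orange [184.11111111 217.77777778] 18 [517.5253488  384.03009444]
top orange [225.4 217.2] 5 [519.03470306 256.92084663]
top orange [189.8 220. ] 5 [510.6500384  366.40219918]
top green ((205.27603149414062, 228.04055786132812), (46.535011291503906, 47.968101501464844), 35.22658157348633)
  circle on plane (array([485.84355792, 318.04904032]), np.float64(72.44893580524447))
top yellow ((207.49710083007812, 228.54434204101562), (38.86366653442383, 39.819801330566406), 27.34272575378418)
  circle on plane (array([486.03643049, 316.71813483]), np.float64(61.47326893032277))
scene orange [373.83333333 208.94444444] 18 [411.19174347 313.44546176]
scene orange [343.17647059 231.        ] 17 [525.29792977 255.76614954]
scene orange [394.04761905 241.80952381] 21 [517.20526213 384.20723914]
scene green ((365.63092041015625, 250.51438903808594), (24.360721588134766, 60.99905776977539), 101.90882873535156)
  circle on plane (array([562.12302533, 322.29353417]), np.float64(53.9075163354664))
scene yellow ((369.1307678222656, 234.49839782714844), (27.297121047973633, 42.9005126953125), 102.94458770751953)
  circle on plane (array([477.93020369, 318.53798915]), np.float64(49.986639408971946))
```

```bash
python3 - <<'E'
from h import *
t=read_camera("top")
# tin top: white/grey disc
H=hsv(t)
def region(b,lo,hi):
    x0,y0,x1,y1=b; m=np.zeros(H.shape[:2],np.uint8); m[y0:y1,x0:x1]=255
    return cv2.inRange(H,lo,hi)&m
g=region((285,165,342,225),(0,0,100),(180,70,255))
cn=max(cv2.findContours(g,cv2.RETR_EXTERNAL,cv2.CHAIN_APPROX_NONE)[0],key=len)[:,0]
print("tin",cv2.fitEllipse(cn),circ([ray(t,*p,105) for p in cn]))
g=region((365,175,455,265),(0,0,60),(180,60,255))
cn=max(cv2.findContours(g,cv2.RETR_EXTERNAL,cv2.CHAIN_APPROX_NONE)[0],key=len)
r=cv2.minAreaRect(cn);print("tub",r)
for p in cv2.boxPoints(r): print(ray(t,*p,50))
save(t,"t2.png",(340,160,470,310),4)
E
```

```text
tin ((312.3002624511719, 195.6338653564453), (36.69225311279297, 37.5357666015625), 20.054691314697266) (array([580.10629657,  -8.11061238]), np.float64(55.50408295686535))
tub ((409.2349548339844, 219.8431396484375), (64.7704086303711, 65.54766082763672), 87.87889862060547)
[ 607.06886206 -204.35576796]
[ 613.94152439 -405.44137549]
[ 415.17582497 -407.991642  ]
[ 407.94877517 -208.82582902]
```

View pics/t1.png

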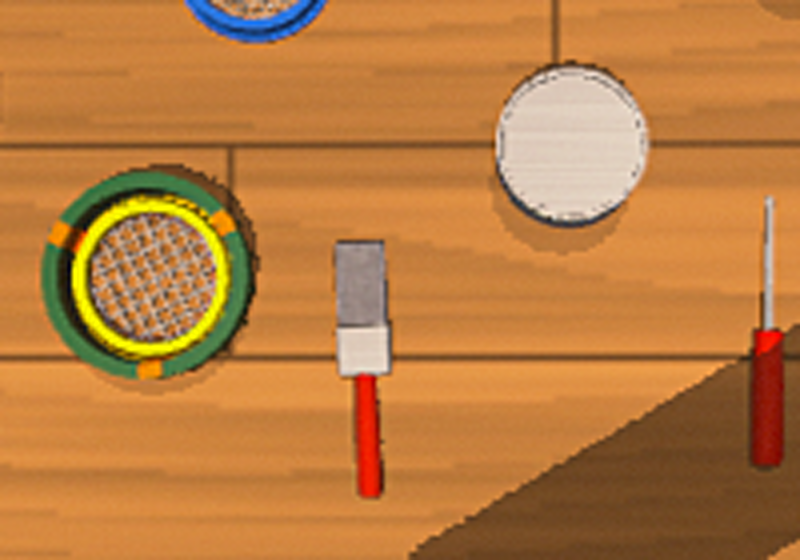

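View pics/s1.png

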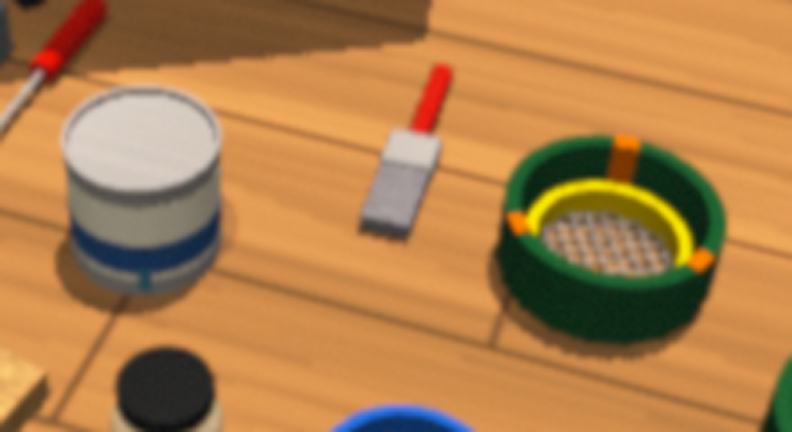

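```bash
python3 - <<'E'
from h import *
t=read_camera("top"); s=read_camera("scene")
for n,c,pts in(("top",t,[(170+60/4,160+235/4),(170+222/4,160+222/4),(170+150/4,160+370/4)]),("scene",s,[(200+625/3.6,170+145/3.6),(343.2,231),(394.05,241.8)])):
    P=[ray(c,*p,62) for p in pts]; ce,r=circ(P); print(n,P,ce,r,[np.degrees(np.arctan2(*(p-ce)[::-1])) for p in P])
# green ring bore+outer in top: radial profile on plane z=62
H=hsv(t)
def edgefit(c,ce,z,r0,r1,test):
    H=hsv(c); out=[]
    for a in np.arange(0,2*np.pi,.05):
        for r in np.arange(r1,r0,-.5):
            u,v=proj(c,[ce[0]+r*np.cos(a),ce[1]+r*np.sin(a),z]); h=H[int(round(v)),int(round(u))]
            if test(h): out.append((ce[0]+r*np.cos(a),ce[1]+r*np.sin(a)));break
    return np.array(out)
gt=lambda h: ((50<=h[0]<=85) and h[1]>90) or (8<=h[0]<=18 and h[1]>220 and h[2]>190)
P=edgefit(t,(484,320),62,60,95,gt); ce,r=circ(P); print("outer",ce,r)
for _ in range(3):
    k=abs(np.hypot(*(P-ce).T)-r)<3; ce,r=circ(P[k])
print(ce,r,k.sum(),len(P))
# tin in scene
H=hsv(s)
m=np.zeros(H.shape[:2],np.uint8); m[190:250,210:270]=255
save(s,"s2.png",(205,185,275,255),8)
E
```

```text
top [array([514.52665495, 381.24812226]), array([524.26223319, 256.65378088]), array([411.10431325, 310.86737116])] [483.18743029 316.12180049] 72.27437159886517 [np.float64(64.30282685428784), np.float64(-55.36700468630406), np.float64(-175.83085325618868)]
scene [array([416.8681393 , 313.90232163]), array([525.27613364, 255.82259554]), array([517.16946827, 384.20771968])] [488.80870067 317.9684231 ] 72.05537835853498 [np.float64(-176.76506764359485), np.float64(-59.595410020344865), np.float64(66.82151014099449)]
outer [485.29996494 316.30177278] 78.17304491082497
[485.31108027 316.24266552] 78.24520750056179 121 125
```

View pics/s2.png

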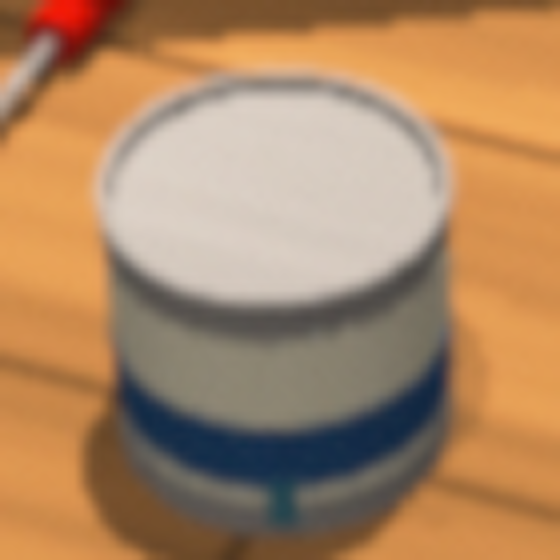

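View pics/t2.png

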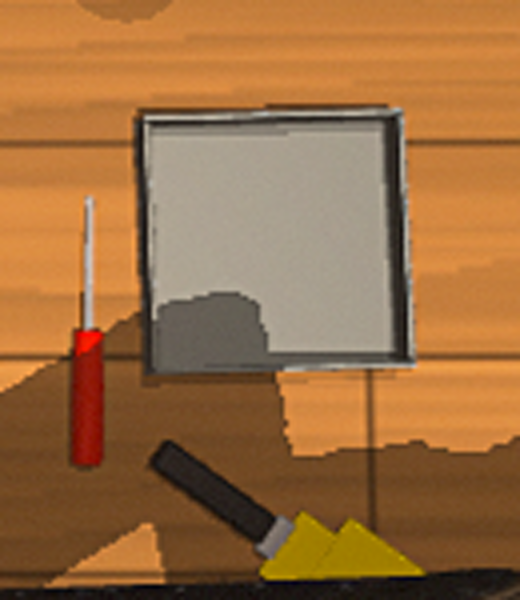

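```bash
cat >> h.py <<'E'
from scipy.spatial.transform import Rotation as Ro
def plan(wps,step=48,claw=100,rstep=.14):
    """wps: list of (x,y,z,yaw); prints rows from the present pose, keeps tool down"""
    st=state(); p=np.array(st["eef_pos"]); R=Ro.from_euler("xyz",st["tcp_rot"]); rows=[]
    for x,y,z,yaw in wps:
        T=np.array([x,y,z]); Rt=Ro.from_euler("xyz",[np.pi,0,yaw]); 
        dr=(R.inv()*Rt).as_rotvec(); n=max(1,int(np.ceil(np.linalg.norm(T-p)/step-1e-6)),int(np.ceil(np.linalg.norm(dr)/rstep)))
        p0=p
        for i in range(n):
            d=R.inv().apply((T-p0)/n)/1000; rows.append([round(v,4) for v in d]+[round(v,3)+0. for v in dr/n]+[claw]); R=R*Ro.from_rotvec(dr/n)
        p=T
    print("t",st["t"],"pos",np.round(st["eef_pos"],1),"rot",np.round(st["tcp_rot"],3),"F",np.round(st["ft_force"],1),"op",round(st["opening"],3))
    print(len(rows)); 
    for r in rows: print(r)
    return rows
E
python3 - <<'E'
from h import *
s=read_camera("scene"); print("tin scene",ray(s,205+275/8,185+190/8,105), ray(s,205+275/8,185+188/8,105))
y=.588
plan([(480,-280,230,.45),(560,20,230,.55),(443.6,376.5,200,y)])
E
```

```text
tin scene [586.51704539  -4.63340478] [585.63638101  -5.02076504]
t 0.4 pos [ 203.  -591.1  228.6] rot [ 3.142 -0.     0.331] F [-0.6 -1.5 -0.7] op 0.996
24
[np.float64(0.0403), np.float64(-0.0227), np.float64(-0.0002), np.float64(0.0), np.float64(0.0), np.float64(-0.013), 100]
[np.float64(0.0406), np.float64(-0.0222), np.float64(-0.0002), np.float64(0.0), np.float64(0.0), np.float64(-0.013), 100]
[np.float64(0.0409), np.float64(-0.0216), np.float64(-0.0002), np.float64(0.0), np.float64(0.0), np.float64(-0.013), 100]
[np.float64(0.0412), np.float64(-0.0211), np.float64(-0.0002), np.float64(0.0), np.float64(0.0), np.float64(-0.013), 100]
[np.float64(0.0415), np.float64(-0.0205), np.float64(-0.0002), np.float64(0.0), np.float64(0.0), np.float64(-0.013), 100]
[np.float64(0.0417), np.float64(-0.02), np.float64(-0.0002), np.float64(0.0), np.float64(0.0), np.float64(-0.013), 100]
[np.float64(0.042), np.float64(-0.0194), np.float64(-0.0002), np.float64(0.0), np.float64(0.0), np.float64(-0.013), 100]
[np.float64(0.0423), np.float64(-0.0189), np.float64(-0.0002), np.float64(0.0), np.float64(0
[... 1250 characters left out ...]
float64(-0.0455), np.float64(0.0037), np.float64(0.0), np.float64(0.0), np.float64(-0.005), 100]
[np.float64(0.0115), np.float64(-0.0454), np.float64(0.0037), np.float64(0.0), np.float64(0.0), np.float64(-0.005), 100]
[np.float64(0.0118), np.float64(-0.0454), np.float64(0.0037), np.float64(0.0), np.float64(0.0), np.float64(-0.005), 100]
[np.float64(0.012), np.float64(-0.0453), np.float64(0.0037), np.float64(0.0), np.float64(0.0), np.float64(-0.005), 100]
[np.float64(0.0122), np.float64(-0.0453), np.float64(0.0037), np.float64(0.0), np.float64(0.0), np.float64(-0.005), 100]
[np.float64(0.0124), np.float64(-0.0452), np.float64(0.0037), np.float64(0.0), np.float64(0.0), np.float64(-0.005), 100]
```

>>> {"fn": "play_rows", "kwargs": {
  "moves": [
    [0.04, -0.022, 0, 0, 0, -0.013, 60],
    [0.041, -0.022, 0, 0, 0, -0.013, 60],
    [0.041, -0.022, 0, 0, 0, -0.013, 60],
    [0.041, -0.021, 0, 0, 0, -0.013, 60],
    [0.041, -0.021, 0, 0, 0, -0.013, 60],
    [0.042, -0.02, 0, 0, 0, -0.013, 60],
    [0.042, -0.019, 0, 0, 0, -0.013, 60],
    [0.042, -0.019, 0, 0, 0, -0.013, 60]
  ]
}}

```text
t: 1.2
eef_pos: [453.8, -309.7, 228.0]
tcp_rot: [3.14, 0.0, 0.43]
ft_force: [0.7, -1.1, -0.4]
opening: 0.6
```

>>> {"fn": "play_rows", "kwargs": {
  "moves": [
    [0.042, -0.018, 0, 0, 0, -0.013, 60],
    [0.029, -0.034, 0, 0, 0, -0.014, 60],
    [0.029, -0.033, 0, 0, 0, -0.014, 60],
    [0.03, -0.033, 0, 0, 0, -0.014, 60],
    [0.03, -0.032, 0, 0, 0, -0.014, 60],
    [0.031, -0.032, 0, 0, 0, -0.014, 60],
    [0.031, -0.032, 0, 0, 0, -0.014, 60],
    [0.032, -0.031, 0, 0, 0, -0.014, 60]
  ]
}}

```text
t: 2.0
eef_pos: [570.8, 38.1, 228.0]
tcp_rot: [3.137, -0.002, 0.545]
ft_force: [0.4, -1.2, 0.6]
opening: 0.598
```

```bash
sed -i 's/round(v,4) for v in d/float(round(v,4)) for v in d/; s/\[round(v,3)+0. for/[float(round(v,3)) for/' h.py; python3 - <<'E'
from h import *
plan([(443.6,376.5,180,.588)])
E
```

```text
t 2.0 pos [570.8  38.1 228. ] rot [ 3.137e+00 -2.000e-03  5.450e-01] F [ 0.4 -1.2  0.6] op 0.598
8
[0.0083, -0.0444, 0.0058, 0.001, -0.0, -0.005, 100]
[0.0086, -0.0444, 0.0058, 0.001, -0.0, -0.005, 100]
[0.0088, -0.0443, 0.0059, 0.001, -0.0, -0.005, 100]
[0.009, -0.0443, 0.0059, 0.001, -0.0, -0.005, 100]
[0.0093, -0.0442, 0.0059, 0.001, -0.0, -0.005, 100]
[0.0095, -0.0442, 0.0059, 0.001, -0.0, -0.005, 100]
[0.0098, -0.0441, 0.006, 0.001, -0.0, -0.005, 100]
[0.01, -0.0441, 0.006, 0.001, -0.0, -0.005, 100]
```

>>> {"fn": "play_rows", "kwargs": {
  "moves": [
    [0.008, -0.044, 0.006, 0.001, 0, -0.005, 45],
    [0.009, -0.044, 0.006, 0.001, 0, -0.005, 45],
    [0.009, -0.044, 0.006, 0, 0, -0.005, 45],
    [0.009, -0.044, 0.006, 0, 0, -0.005, 45],
    [0.009, -0.044, 0.006, 0, 0, -0.005, 45],
    [0.01, -0.044, 0.006, 0, 0, -0.005, 45],
    [0.01, -0.035, 0.006, 0, 0, -0.005, 45],
    [0.005, -0.02, 0, 0, 0, 0, 45]
  ]
}}

```text
t: 2.8
eef_pos: [455.1, 359.8, 183.6]
tcp_rot: [3.138, -0.005, 0.585]
ft_force: [-0.2, -0.4, 0.3]
opening: 0.451
```

```bash
python3 - <<'E'
from h import *
plan([(443.6,376.5,100,.588)])
for n in("top","scene"):
    c=read_camera(n)
    save(c,n+"3.png",(150,150,290,290) if n=="top" else (300,130,440,270),4)
E
```

```text
t 2.8 pos [455.1 359.8 183.6] rot [ 3.138 -0.005  0.585] F [-0.2 -0.4  0.3] op 0.451
2
[-0.0004, -0.0103, 0.0418, 0.002, -0.002, -0.002, 100]
[-0.0003, -0.0102, 0.0418, 0.002, -0.002, -0.002, 100]
```

View pics/scene3.png

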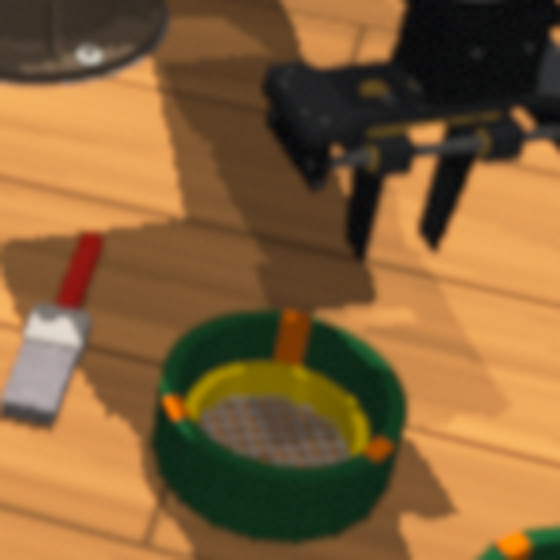

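>>> {"fn": "play_rows", "kwargs": {
  "moves": [
    [0, -0.01, 0.042, 0.002, -0.002, -0.002, 45],
    [0, -0.01, 0.04, 0.002, -0.002, -0.002, 45],
    [0, 0, 0, 0, 0, 0, 45]
  ]
}}

```text
t: 3.2
eef_pos: [446.1, 376.1, 101.8]
tcp_rot: [3.141, -0.006, 0.591]
ft_force: [-0.2, -0.3, -0.4]
opening: 0.45
```

```bash
python3 - <<'E'
from h import *
plan([(443.6,376.5,52,.588)],step=20)
E
```

```text
t 3.2 pos [446.1 376.1 101.8] rot [ 3.141 -0.006  0.591] F [-0.2 -0.3 -0.4] op 0.45
3
[-0.0007, -0.0006, 0.0166, 0.0, -0.002, 0.001, 100]
[-0.0007, -0.0006, 0.0166, 0.0, -0.002, 0.001, 100]
[-0.0007, -0.0006, 0.0166, 0.0, -0.002, 0.001, 100]
```

>>> {"fn": "play_rows", "kwargs": {
  "moves": [
    [-0.0007, -0.0006, 0.0166, 0, -0.002, 0.001, 45],
    [-0.0007, -0.0006, 0.0166, 0, -0.002, 0.001, 45],
    [-0.0007, -0.0006, 0.0166, 0, -0.002, 0.001, 45],
    [0, 0, 0, 0, 0, 0, 45]
  ]
}}

```text
t: 3.6
eef_pos: [447.7, 374.2, 56.3]
tcp_rot: [3.14, -0.004, 0.585]
ft_force: [0.1, -0.2, 0.5]
opening: 0.45
```

```bash
python3 - <<'E'
from h import *
plan([(443.6,376.5,51,.588)],step=20)
c=read_camera("scene")
save(c,"scene4.png",(300,130,440,270),4)
E
```

```text
t 3.6 pos [447.7 374.2  56.3] rot [ 3.14  -0.004  0.585] F [ 0.1 -0.2  0.5] op 0.45
1
[-0.0022, -0.0042, 0.0053, 0.001, -0.004, -0.003, 100]
```

View pics/scene4.png

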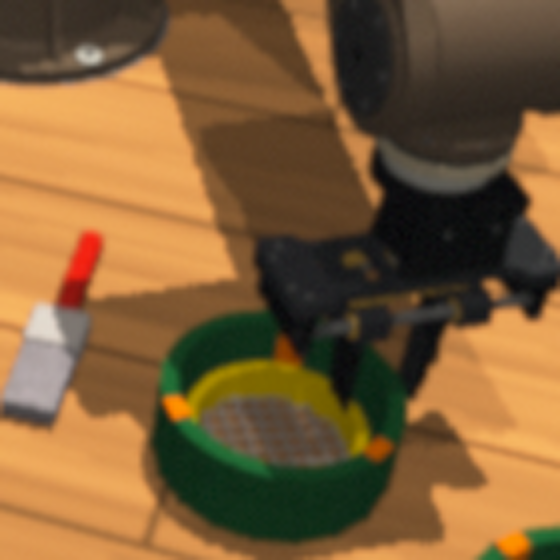

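>>> {"fn": "play_rows", "kwargs": {
  "moves": [
    [-0.002, -0.004, 0.004, 0.001, -0.004, -0.003, 45],
    [0, 0, 0, 0, 0, 0, 45],
    [0, 0, 0, 0, 0, 0, 25],
    [0, 0, 0, 0, 0, 0, 15],
    [0, 0, 0, 0, 0, 0, 15]
  ]
}}

```text
t: 4.15
eef_pos: [446.5, 377.1, 58.3]
tcp_rot: [3.141, -0.008, 0.587]
ft_force: [0.0, -0.2, 0.4]
opening: 0.257
```

```bash
python3 - <<'E'
from h import *
plan([(443.6,376.5,51,.588)],step=20)
c=read_camera("scene")
save(c,"scene5.png",(300,130,440,270),4)
E
```

```text
t 4.15 pos [446.5 377.1  58.3] rot [ 3.141 -0.008  0.587] F [ 0.  -0.2  0.4] op 0.257
1
[-0.0028, -0.0011, 0.0073, 0.0, -0.008, -0.001, 100]
```

View pics/scene5.png

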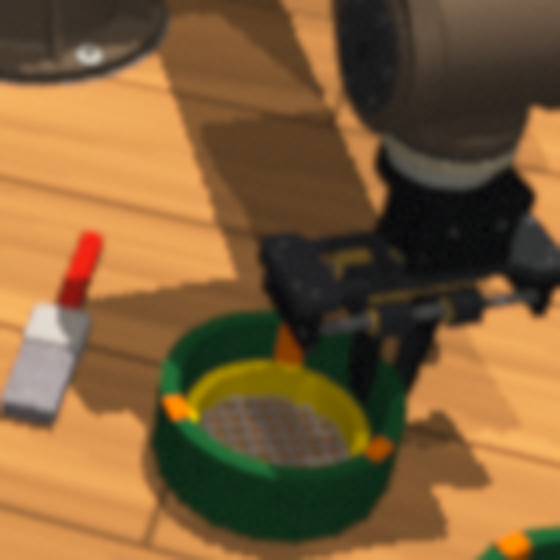

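>>> {"fn": "play_rows", "kwargs": {
  "moves": [
    [-0.0025, 0, 0.007, 0, -0.004, -0.001, 25],
    [0, 0, 0, 0, 0, 0, 25]
  ]
}}

```text
t: 4.4
eef_pos: [444.2, 375.7, 50.8]
tcp_rot: [3.141, -0.004, 0.589]
ft_force: [0.1, -0.2, 0.5]
opening: 0.244
```

>>> {"fn": "play_rows", "kwargs": {
  "moves": [
    [0, 0, 0, 0, 0, 0, 12],
    [0, 0, 0, 0, 0, 0, 5],
    [0, 0, 0, 0, 0, 0, 0],
    [0, 0, 0, 0, 0, 0, 0],
    [0, 0, 0, 0, 0, 0, 0]
  ]
}}

```text
t: 4.9
eef_pos: [444.1, 375.7, 50.4]
tcp_rot: [3.142, -0.003, 0.588]
ft_force: [-1.4, 0.3, -1.4]
opening: 0.122
```

>>> {"fn": "play_rows", "kwargs": {
  "moves": [
    [0, 0, -0.01, 0, 0, 0, 0],
    [0, 0, -0.02, 0, 0, 0, 0],
    [0, 0, -0.03, 0, 0, 0, 0],
    [0, 0, -0.03, 0, 0, 0, 0],
    [0, 0, -0.02, 0, 0, 0, 0],
    [0, 0, 0, 0, 0, 0, 0],
    [0, 0, 0, 0, 0, 0, 0]
  ]
}}

```text
t: 5.6
eef_pos: [442.2, 374.5, 165.1]
tcp_rot: [-3.141, 0.002, 0.588]
ft_force: [1.1, -0.7, -4.2]
opening: 0.122
```

```bash
python3 - <<'E'
from h import *
plan([(540,53,230,.588)],claw=0,step=40)
print(state()["moment"])
c=read_camera("scene")
save(c,"scene6.png",(290,90,450,250),4)
E
```

```text
t 5.6 pos [442.2 374.5 165.1] rot [-3.141e+00  2.000e-03  5.880e-01] F [ 1.1 -0.7 -4.2] op 0.122
9
[-0.0108, 0.0357, -0.0072, -0.0, 0.0, -0.0, 0]
[-0.0108, 0.0357, -0.0072, -0.0, 0.0, -0.0, 0]
[-0.0108, 0.0357, -0.0072, -0.0, 0.0, -0.0, 0]
[-0.0108, 0.0357, -0.0072, -0.0, 0.0, -0.0, 0]
[-0.0108, 0.0357, -0.0072, -0.0, 0.0, -0.0, 0]
[-0.0108, 0.0357, -0.0072, -0.0, 0.0, -0.0, 0]
[-0.0108, 0.0357, -0.0072, -0.0, 0.0, -0.0, 0]
[-0.0108, 0.0358, -0.0072, -0.0, 0.0, -0.0, 0]
[-0.0108, 0.0358, -0.0072, -0.0, 0.0, -0.0, 0]
[0.18879913 0.13518053 0.00163391]
```

View pics/scene6.png

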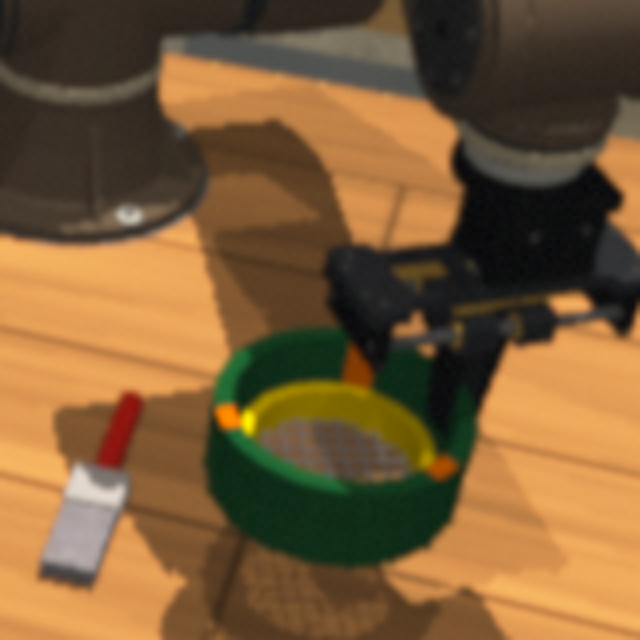

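>>> {"fn": "play_rows", "kwargs": {
  "moves": [
    [-0.005, 0.02, -0.015, 0, 0, 0, 0],
    [-0.011, 0.036, -0.015, 0, 0, 0, 0],
    [-0.011, 0.036, -0.01, 0, 0, 0, 0],
    [-0.011, 0.036, 0, 0, 0, 0, 0],
    [-0.011, 0.036, 0, 0, 0, 0, 0],
    [-0.011, 0.036, 0, 0, 0, 0, 0],
    [-0.011, 0.036, 0, 0, 0, 0, 0],
    [-0.011, 0.036, 0, 0, 0, 0, 0]
  ]
}}

```text
t: 6.45
eef_pos: [523.1, 95.8, 195.6]
tcp_rot: [-3.136, 0.019, 0.595]
ft_force: [0.5, 0.2, -3.9]
opening: 0.121
```

```bash
python3 - <<'E'
from h import *
plan([(539.6,51.9,200,.588)],claw=0,step=25)
E
```

```text
t 6.45 pos [523.1  95.8 195.6] rot [-3.136  0.019  0.595] F [ 0.5  0.2 -3.9] op 0.121
2
[-0.0055, 0.0228, -0.0022, -0.003, 0.01, 0.004, 0]
[-0.0054, 0.0228, -0.0022, -0.003, 0.01, 0.004, 0]
```

>>> {"fn": "play_rows", "kwargs": {
  "moves": [
    [-0.005, 0.02, -0.002, -0.003, 0.01, 0.004, 0],
    [-0.003, 0.012, -0.002, -0.003, 0.01, 0.004, 0],
    [0, 0, 0, 0, 0, 0, 0],
    [0, 0, 0, 0, 0, 0, 0]
  ]
}}

```text
t: 6.85
eef_pos: [534.0, 59.8, 195.1]
tcp_rot: [-3.138, 0.005, 0.581]
ft_force: [-0.5, 0.7, -3.2]
opening: 0.121
```

```bash
python3 - <<'E'
from h import *
plan([(539.6,51.9,200,.588)],claw=0,step=25)
c=read_camera("scene"); save(c,"scene7.png",(170,100,310,260),4)
c=read_camera("top"); save(c,"top7.png",(240,130,380,270),4)
E
```

```text
t 6.85 pos [534.   59.8 195.1] rot [-3.138  0.005  0.581] F [-0.5  0.7 -3.2] op 0.121
1
[0.0003, 0.0097, -0.0049, -0.004, 0.005, -0.007, 0]
```

View pics/scene7.png

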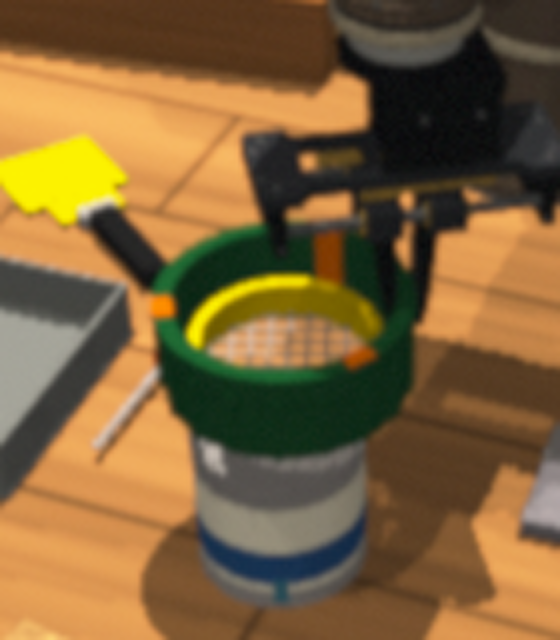

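View pics/top7.png

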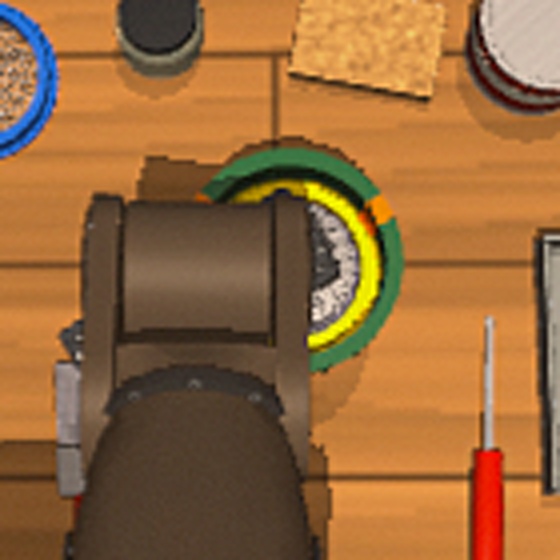

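>>> {"fn": "play_rows", "kwargs": {
  "moves": [
    [0, 0.0097, 0, -0.003, 0.004, -0.007, 0],
    [0, 0, 0, 0, 0, 0, 0],
    [0, 0, 0, 0, 0, 0, 0]
  ]
}}

```text
t: 7.25
eef_pos: [539.4, 53.5, 195.2]
tcp_rot: [-3.141, 0.001, 0.593]
ft_force: [-0.3, -0.5, -3.3]
opening: 0.127
```

```bash
cat >> h.py <<'E'
def edgefit(c,ce,z,r0,r1,test):
    H=hsv(c); out=[]
    for a in np.arange(0,2*np.pi,.03):
        for r in np.arange(r1,r0,-.5):
            u,v=proj(c,[ce[0]+r*np.cos(a),ce[1]+r*np.sin(a),z]); h=H[int(round(v)),int(round(u))]
            if test(h): out.append((ce[0]+r*np.cos(a),ce[1]+r*np.sin(a)));break
    return np.array(out)
gt=lambda h: ((50<=h[0]<=85) and h[1]>90) or (8<=h[0]<=18 and h[1]>220 and h[2]>190)
def fitr(P,r,ce):
    from scipy.optimize import least_squares
    s=least_squares(lambda x:np.hypot(P[:,0]-x[0],P[:,1]-x[1])-r,ce,loss="soft_l1"); return s.x,np.sqrt(np.median(s.fun**2)),len(P)
E
python3 - <<'E'
from h import *
plan([(539.6,51.9,195,.588)],claw=0,step=25)
st=state();p=st["eef_pos"];y=st["tcp_rot"][2]; ce=p[:2]+73.25*np.array([np.sin(y),-np.cos(y)]); z=p[2]-50.4+62
print("pred",ce,z)
for n in("top","scene"):
    c=read_camera(n); P=edgefit(c,ce,z,70,92,gt)
    if n=="scene": # only rim silhouettes away from camera side
        cam=-np.array(c["R"]).T@c["t"]; d=(cam[:2]-ce)/np.linalg.norm(cam[:2]-ce); k=((P-ce)@d)<20; P=P[k]
    print(n,fitr(P,78.6,ce),fitr(P,79,ce)[0])
    if n=="scene": save(c,"scene8.png",(170,100,310,260),4)
E
```

```text
t 7.25 pos [539.4  53.5 195.2] rot [-3.141e+00  1.000e-03  5.930e-01] F [-0.3 -0.5 -3.3] op 0.127
1
[-0.0008, 0.0014, 0.0002, -0.001, 0.001, 0.005, 0]
pred [580.38175088  -7.22937407] 206.84833843946566
top (array([577.58342097,  -9.5379236 ]), np.float64(0.7751505053791163), 129) [577.33246348  -9.10606435]
scene (array([581.74967986,  -7.06147752]), np.float64(1.4407359697226525), 91) [582.22319496  -6.90045194]
```

>>> {"fn": "play_rows", "kwargs": {
  "moves": [
    [0.002, 0, 0.012, 0, 0, 0.005, 0],
    [0, 0, 0.012, 0, 0, 0, 0],
    [0, 0, 0.006, 0, 0, 0, 0],
    [0, 0, 0, 0, 0, 0, 0],
    [0, 0, 0, 0, 0, 0, 0]
  ]
}}

```text
t: 7.85
eef_pos: [540.7, 55.0, 161.7]
tcp_rot: [-3.14, 0.002, 0.588]
ft_force: [-0.1, -0.1, -3.1]
opening: 0.123
```

```bash
python3 - <<'E'
from h import *
plan([(541,52,155,.588)],claw=0,step=25)
st=state();p=st["eef_pos"];y=st["tcp_rot"][2]; ce=p[:2]+73.25*np.array([np.sin(y),-np.cos(y)]); z=p[2]-50.4+62
print("pred",ce,z)
for n in("top","scene"):
    c=read_camera(n); P=edgefit(c,ce,z,70,92,gt)
    if n=="scene":
        cam=-np.array(c["R"]).T@c["t"]; d=(cam[:2]-ce)/np.linalg.norm(cam[:2]-ce); k=((P-ce)@d)<20; P=P[k]
    print(n,fitr(P,78.6,ce),fitr(P,79,ce)[0])
    save(c,n+"9.png",(170,100,310,260) if n=="scene" else (240,130,380,270),4)
E
```

```text
t 7.85 pos [540.7  55.  161.7] rot [-3.14e+00  2.00e-03  5.88e-01] F [-0.1 -0.1 -3.1] op 0.123
1
[-0.0014, 0.0027, 0.0067, -0.001, 0.002, -0.0, 0]
pred [581.31561826  -5.92016411] 173.29742071812453
top (array([578.15547491,  -7.88672507]), np.float64(0.6217626513178516), 129) [577.89823097  -7.47048368]
scene (array([583.5055862 ,  -4.62385733]), np.float64(1.3937776726555), 96) [583.9750312   -4.40249231]
```

View pics/scene9.png

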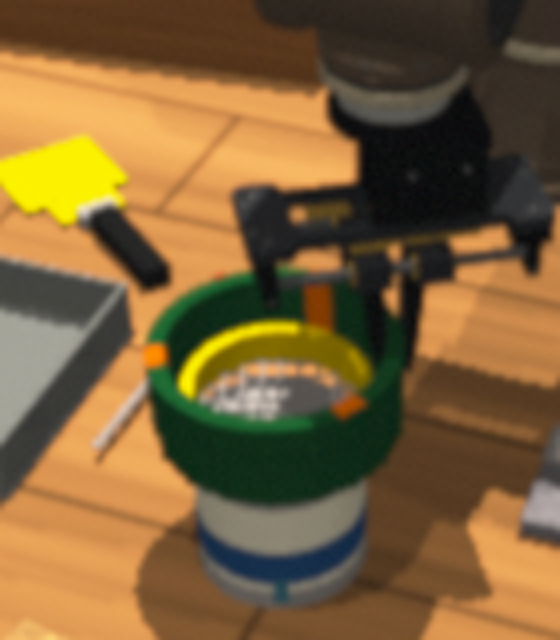

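View pics/top9.png

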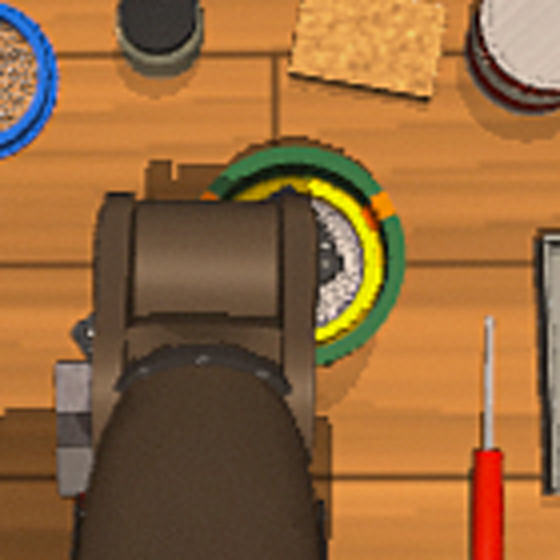

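```bash
python3 - <<'E'
from h import *
plan([(542.7,54.4,157,.588)],claw=0,step=25)
E
```

```text
t 7.95 pos [540.8  55.  162.1] rot [-3.141e+00  1.000e-03  5.880e-01] F [ 0.3 -0.1 -2.9] op 0.122
1
[0.0013, 0.0016, 0.0051, -0.001, 0.001, -0.0, 0]
```

>>> {"fn": "play_rows", "kwargs": {
  "moves": [
    [0.0013, 0.0016, 0.004, 0, 0, 0, 0],
    [0, 0, 0.001, 0, 0, 0, 0],
    [0, 0, 0, 0, 0, 0, 0]
  ]
}}

```text
t: 8.25
eef_pos: [543.3, 54.3, 157.4]
tcp_rot: [-3.141, 0.0, 0.588]
ft_force: [0.2, 0.1, -2.8]
opening: 0.123
```

```bash
python3 - <<'E'
from h import *
plan([(542.7,54.4,157,.588)],claw=0,step=25)
E
```

```text
t 8.25 pos [543.3  54.3 157.4] rot [-3.141  0.     0.588] F [ 0.2  0.1 -2.8] op 0.123
1
[-0.0005, -0.0004, 0.0004, -0.0, 0.0, -0.0, 0]
```

>>> {"fn": "play_rows", "kwargs": {
  "moves": [
    [-0.0003, 0, 0.002, 0, 0, 0, 0],
    [0, 0, 0.002, 0, 0, 0, 0],
    [0, 0, 0, 0, 0, 0, 0]
  ]
}}

```text
t: 8.55
eef_pos: [543.1, 54.1, 153.2]
tcp_rot: [3.142, -0.0, 0.588]
ft_force: [-0.7, -0.8, -3.8]
opening: 0.126
```

>>> {"fn": "play_rows", "kwargs": {
  "moves": [
    [0, 0, 0.002, 0, 0, 0, 0],
    [0, 0, 0, 0, 0, 0, 0]
  ]
}}

```text
t: 8.75
eef_pos: [543.1, 54.1, 151.1]
tcp_rot: [3.141, -0.0, 0.588]
ft_force: [0.6, 0.4, -2.5]
opening: 0.124
```

>>> {"fn": "play_rows", "kwargs": {
  "moves": [
    [0, 0, 0.001, 0, 0, 0, 0],
    [0, 0, 0.001, 0, 0, 0, 0],
    [0, 0, 0, 0, 0, 0, 0]
  ]
}}

```text
t: 9.05
eef_pos: [543.3, 54.0, 149.4]
tcp_rot: [3.141, -0.001, 0.588]
ft_force: [-1.8, -0.7, -0.9]
opening: 0.124
```

```bash
python3 - <<'E'
from h import *
s=state(); print(s["moment"],s["ft_force"])
E
```

```text
[-9.39186983e-02  2.89248926e-01  2.08756373e-04] [-1.7576355  -0.66457224 -0.93809136]
```

>>> {"fn": "play_rows", "kwargs": {
  "moves": [
    [0, 0, 0.0007, 0, 0, 0, 0],
    [0, 0, 0, 0, 0, 0, 0]
  ]
}}

```text
t: 9.25
eef_pos: [543.4, 54.0, 149.1]
tcp_rot: [3.14, -0.001, 0.588]
ft_force: [-1.6, -0.3, 0.4]
opening: 0.12
```

```bash
python3 - <<'E'
from h import *
s=state(); print(s["moment"],s["ft_force"])
c=read_camera("scene"); save(c,"scene10.png",(170,100,310,260),4)
E
```

```text
[-0.09410621  0.26238874 -0.07752659] [-1.61241329 -0.34951142  0.41570176]
```

View pics/scene10.png

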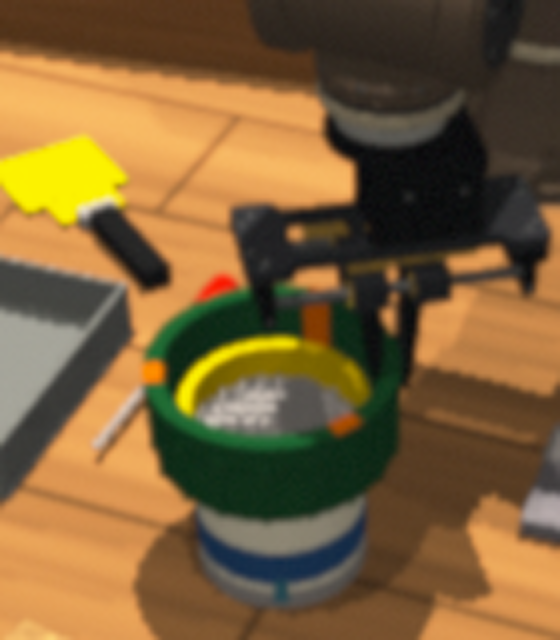

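>>> {"fn": "play_rows", "kwargs": {
  "moves": [
    [0, 0, 0, 0, 0, 0, 14],
    [0, 0, 0, 0, 0, 0, 18],
    [0, 0, 0, 0, 0, 0, 25],
    [0, 0, 0, 0, 0, 0, 35],
    [0, 0, 0, 0, 0, 0, 35]
  ]
}}

```text
t: 9.8
eef_pos: [544.2, 54.0, 149.4]
tcp_rot: [3.139, -0.003, 0.588]
ft_force: [-1.4, -0.6, -0.1]
opening: 0.335
```

>>> {"fn": "play_rows", "kwargs": {
  "moves": [
    [0, 0, -0.01, 0, 0, 0, 35],
    [0, 0, -0.03, 0, 0, 0, 35],
    [0, 0, -0.03, 0, 0, 0, 35],
    [0, 0, -0.03, 0, 0, 0, 20],
    [0, -0.04, -0.02, 0, 0, 0, 0],
    [0, -0.045, 0, 0, 0, 0, 0],
    [0, -0.045, 0, 0, 0, 0, 0],
    [0, -0.03, 0, 0, 0, 0, 0]
  ]
}}

```text
t: 10.6
eef_pos: [454.2, 188.4, 279.1]
tcp_rot: [3.138, -0.007, 0.582]
ft_force: [-0.2, 0.6, -0.2]
opening: 0.016
```

```bash
python3 - <<'E'
from h import *
s=state(); print(s["moment"],s["ft_force"],s["eef_pos"])
c=read_camera("scene"); save(c,"scene11.png",(170,120,310,260),4)
c=read_camera("top"); save(c,"top11.png",(240,130,380,270),4)
E
```

```text
[-0.00893004 -0.0325717  -0.02843034] [-0.16929747  0.64343693 -0.21779985] [454.22117429 188.4329824  279.05574309]
```

View pics/scene11.png

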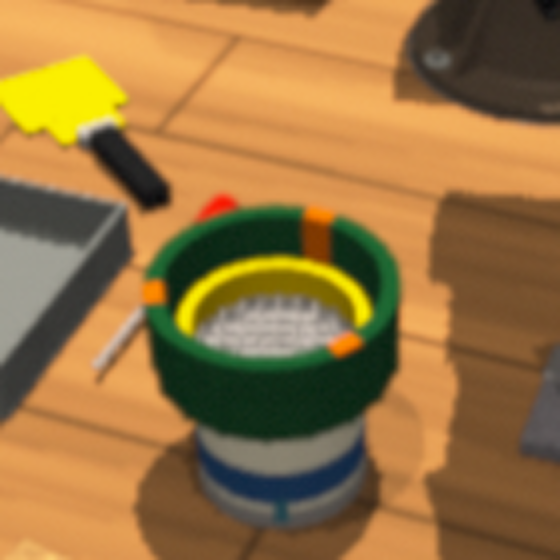

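View pics/top11.png

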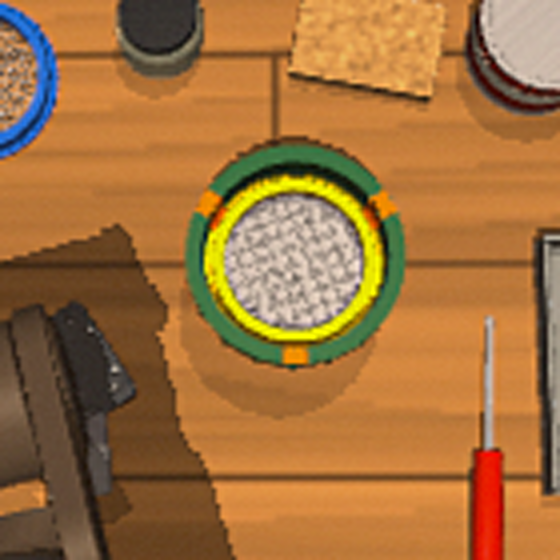

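```bash
python3 - <<'E'
from h import *
c=read_camera("top"); P=edgefit(c,(583,-7),162,70,92,gt); print("outer",circ(P))
Q=[]
for u,v in[(209,203),(385,205),(295,355)]:
    Q.append(ray(c,240+u/4,130+v/4,162))
ce,r=circ(Q); print(ce,r,[np.degrees(np.arctan2(*(q-ce)[::-1])) for q in Q],Q)
s=read_camera("scene")
Q=[ray(s,170+u/4,120+v/4,162) for u,v in[(318,214),(153,292),(346,345)]]
ce,r=circ(Q); print(ce,r,[np.degrees(np.arctan2(*(q-ce)[::-1])) for q in Q],Q)
E
```

```text
outer (array([580.50164169,  -9.332476  ]), np.float64(78.16375412716629))
[579.87592171 -11.34097802] 72.96280381091209 [np.float64(59.44183637727479), np.float64(-61.15739647210221), np.float64(178.88887646919886)] [array([616.97114373,  51.48827665]), array([615.07355314, -75.2526161 ]), array([506.92683737,  -9.92611627])]
[583.63511158  -5.36873847] 73.89138198721065 [np.float64(-178.3440298080675), np.float64(-61.10573954172106), np.float64(58.38859999785496)] [array([509.77458941,  -7.50405965]), array([619.33903441, -70.06159918]), array([622.36567563,  57.55883689])]
```

```bash
python3 - <<'E'
from h import *
plan([(620.5,56,230,.588),(620.5,56,190,.588)],claw=0,step=42)
E
```

```text
t 10.8 pos [455.7 187.2 278.6] rot [ 3.138 -0.007  0.583] F [-0.1 -0.7  0.9] op 0.007
7
[0.0109, 0.0333, 0.0083, 0.001, -0.001, -0.001, 0]
[0.0108, 0.0334, 0.0083, 0.001, -0.001, -0.001, 0]
[0.0108, 0.0334, 0.0082, 0.001, -0.001, -0.001, 0]
[0.0108, 0.0334, 0.0082, 0.001, -0.001, -0.001, 0]
[0.0108, 0.0334, 0.0082, 0.001, -0.001, -0.001, 0]
[0.0108, 0.0334, 0.0081, 0.001, -0.001, -0.001, 0]
[-0.0, -0.0, 0.04, 0.0, -0.0, 0.0, 0]
```

>>> {"fn": "play_rows", "kwargs": {
  "moves": [
    [0.011, 0.033, 0.008, 0.001, -0.001, -0.001, 0],
    [0.011, 0.033, 0.008, 0.001, -0.001, -0.001, 0],
    [0.011, 0.033, 0.008, 0.001, -0.001, -0.001, 0],
    [0.011, 0.033, 0.008, 0.001, -0.001, -0.001, 0],
    [0.011, 0.033, 0.008, 0.001, -0.001, -0.001, 0],
    [0.007, 0.022, 0.008, 0.001, -0.001, -0.001, 0],
    [0, 0, 0.005, 0, 0, 0, 0],
    [0, 0, 0, 0, 0, 0, 0]
  ]
}}

```text
t: 11.6
eef_pos: [620.2, 50.9, 224.8]
tcp_rot: [-3.14, -0.001, 0.581]
ft_force: [-0.1, 0.1, 0.2]
opening: 0.004
```

```bash
python3 - <<'E'
from h import *
plan([(620.5,56,190,.588)],claw=0,step=42)
E
```

```text
t 11.6 pos [620.2  50.9 224.8] rot [-3.14e+00 -1.00e-03  5.81e-01] F [-0.1  0.1  0.2] op 0.004
1
[0.003, -0.0041, 0.0348, -0.002, -0.001, -0.007, 0]
```

>>> {"fn": "play_rows", "kwargs": {
  "moves": [
    [0.002, -0.003, 0.012, -0.001, 0, -0.004, 0],
    [0.001, -0.001, 0.012, -0.001, 0, -0.003, 0],
    [0, 0, 0.006, 0, 0, 0, 0],
    [0, 0, 0, 0, 0, 0, 0],
    [0, 0, 0, 0, 0, 0, 0]
  ]
}}

```text
t: 12.1
eef_pos: [618.9, 57.6, 193.0]
tcp_rot: [3.141, -0.001, 0.59]
ft_force: [-0.5, 0.0, 0.4]
opening: 0.002
```

```bash
python3 - <<'E'
from h import *
plan([(620.5,56,182,.588)],claw=0,step=42)
c=read_camera("scene"); save(c,"scene12.png",(170,120,310,260),4)
c=read_camera("top"); save(c,"top12.png",(240,130,380,270),4)
E
```

```text
t 12.1 pos [618.9  57.6 193. ] rot [ 3.141e+00 -1.000e-03  5.900e-01] F [-0.5  0.   0.4] op 0.002
1
[0.0004, 0.0022, 0.011, 0.0, -0.001, 0.002, 0]
```

View pics/scene12.png

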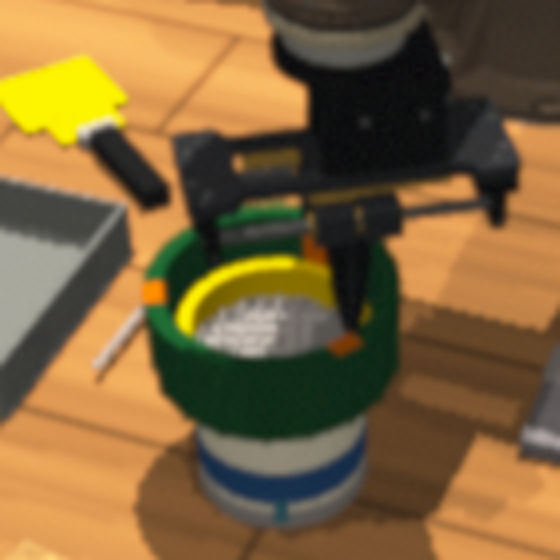

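```bash
python3 - <<'E'
from h import *
c=read_camera("scene")
for X in[(618.9,57.6,179),(618.9,57.6,162),(620.5,56,162)]: print((proj(c,X)-[170,120])*4)
c=read_camera("top"); 
for X in[(618.9,57.6,179),(618.9,57.6,162),(620.5,56,162)]: print((proj(c,X)-[240,130])*4)
E
```

```text
[347.89871233 319.38761175]
[348.27358587 341.42739413]
[344.73746877 342.43773382]
[200.37389571 197.03627429]
[200.52393929 200.37759523]
[202.73719309 198.1703338 ]
```

View pics/top12.png

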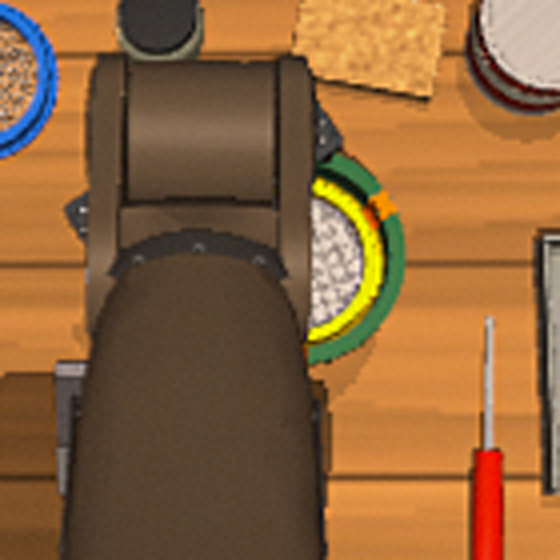

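>>> {"fn": "play_rows", "kwargs": {
  "moves": [
    [0, 0.002, 0.006, 0, 0, 0, 0],
    [0, 0, 0.005, 0, 0, 0, 0],
    [0, 0, 0.001, 0, 0, 0, 0],
    [0, 0, 0, 0, 0, 0, 0]
  ]
}}

```text
t: 12.7
eef_pos: [620.6, 55.3, 180.7]
tcp_rot: [3.14, -0.002, 0.59]
ft_force: [0.0, 0.6, -0.6]
opening: 0.005
```

>>> {"fn": "play_rows", "kwargs": {
  "moves": [
    [0, 0, 0.002, 0, 0, 0, 0],
    [0, 0, 0.002, 0, 0, 0, 0]
  ]
}}

```text
t: 12.9
eef_pos: [620.7, 55.2, 176.6]
tcp_rot: [3.14, -0.003, 0.589]
ft_force: [-0.8, -0.7, -0.8]
opening: 0.008
```

>>> {"fn": "play_rows", "kwargs": {
  "moves": [
    [0, 0, 0.0015, 0, 0, 0, 0],
    [0, 0, 0.0015, 0, 0, 0, 0]
  ]
}}

```text
t: 13.1
eef_pos: [621.0, 55.4, 173.7]
tcp_rot: [3.14, -0.003, 0.589]
ft_force: [0.3, 2.0, 6.1]
opening: 0.004
```

>>> {"fn": "play_rows", "kwargs": {
  "moves": [
    [0, 0, 0.0007, 0, 0, 0, 0]
  ]
}}

```text
t: 13.2
eef_pos: [621.2, 55.6, 173.2]
tcp_rot: [3.14, -0.004, 0.589]
ft_force: [0.2, 1.6, 4.0]
opening: 0.0
```

>>> {"fn": "play_rows", "kwargs": {
  "moves": [
    [0, 0, 0.0007, 0, 0, 0, 0]
  ]
}}

```text
t: 13.3
eef_pos: [621.3, 55.7, 172.9]
tcp_rot: [3.14, -0.005, 0.589]
ft_force: [-0.1, 1.3, 4.7]
opening: 0.008
```

>>> {"fn": "play_rows", "kwargs": {
  "moves": [
    [0, 0, 0.001, 0, 0.003, 0, 0]
  ]
}}

```text
t: 13.4
eef_pos: [621.5, 55.9, 172.2]
tcp_rot: [3.139, -0.009, 0.59]
ft_force: [0.4, 1.8, 5.2]
opening: 0.009
```

>>> {"fn": "play_rows", "kwargs": {
  "moves": [
    [0, 0, 0.001, 0, 0.001, 0, 0]
  ]
}}

```text
t: 13.5
eef_pos: [621.7, 56.0, 171.4]
tcp_rot: [3.139, -0.01, 0.59]
ft_force: [0.2, 2.1, 4.9]
opening: 0.004
```

>>> {"fn": "play_rows", "kwargs": {
  "moves": [
    [0, 0, 0.001, 0, 0.001, 0, 0]
  ]
}}

```text
t: 13.6
eef_pos: [621.9, 56.2, 170.5]
tcp_rot: [3.139, -0.012, 0.59]
ft_force: [0.4, 2.0, 4.6]
opening: 0.008
```

>>> {"fn": "play_rows", "kwargs": {
  "moves": [
    [-0.0004, 0, 0.001, 0, -0.004, 0, 0]
  ]
}}

```text
t: 13.7
eef_pos: [622.0, 56.1, 169.9]
tcp_rot: [3.138, -0.01, 0.589]
ft_force: [1.7, 3.8, 6.6]
opening: 0.006
```

>>> {"fn": "play_rows", "kwargs": {
  "moves": [
    [-0.0004, 0, 0.001, 0, -0.004, 0, 0]
  ]
}}

```text
t: 13.8
eef_pos: [622.2, 56.2, 169.3]
tcp_rot: [3.138, -0.007, 0.589]
ft_force: [1.2, 4.4, 7.2]
opening: 0.004
```

>>> {"fn": "play_rows", "kwargs": {
  "moves": [
    [-0.0004, 0, 0.001, 0, -0.002, 0, 0]
  ]
}}

```text
t: 13.9
eef_pos: [622.4, 56.2, 168.6]
tcp_rot: [3.137, -0.007, 0.589]
ft_force: [1.2, 4.2, 6.9]
opening: 0.005
```

```bash
python3 - <<'E'
from h import *
c=read_camera("scene"); save(c,"scene13.png",(170,120,310,260),4)
E
```

```text
(no output)
```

View pics/scene13.png

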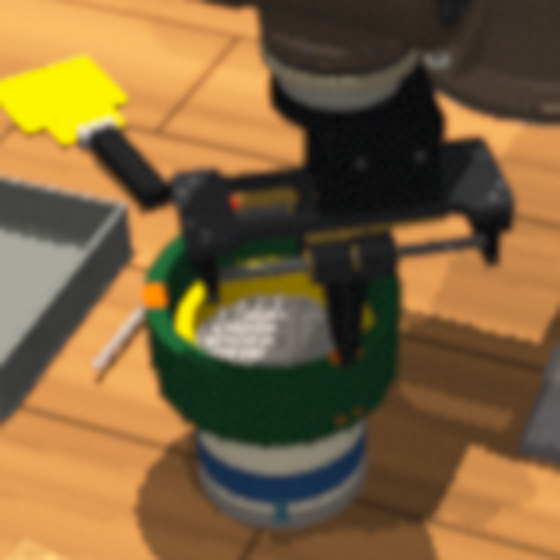

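>>> {"fn": "play_rows", "kwargs": {
  "moves": [
    [0, 0, 0.001, 0, 0, 0, 0]
  ]
}}

```text
t: 14.05
eef_pos: [622.8, 56.4, 167.8]
tcp_rot: [3.137, -0.008, 0.589]
ft_force: [0.3, 0.4, -0.5]
opening: 0.002
```

>>> {"fn": "play_rows", "kwargs": {
  "moves": [
    [0.0002, 0, 0.001, 0, 0, 0, 0]
  ]
}}

```text
t: 14.15
eef_pos: [622.7, 56.3, 166.5]
tcp_rot: [3.137, -0.007, 0.589]
ft_force: [-0.1, 0.6, 0.7]
opening: 0.005
```

>>> {"fn": "play_rows", "kwargs": {
  "moves": [
    [0.0002, 0, 0.001, 0, 0, 0, 0]
  ]
}}

```text
t: 14.25
eef_pos: [622.9, 56.5, 165.3]
tcp_rot: [3.137, -0.007, 0.589]
ft_force: [0.6, 1.8, 4.7]
opening: 0.001
```

>>> {"fn": "play_rows", "kwargs": {
  "moves": [
    [0, 0, -0.005, 0, 0, 0, 0],
    [0, 0, -0.02, 0, 0, 0, 0],
    [0, 0, -0.03, 0, 0, 0, 0],
    [-0.02, -0.03, -0.02, 0, 0, 0, 0],
    [-0.02, -0.045, 0, 0, 0, 0, 0],
    [-0.02, -0.045, 0, 0, 0, 0, 0],
    [0, 0, 0, 0, 0, 0, 0]
  ]
}}

```text
t: 14.95
eef_pos: [500.8, 122.5, 240.6]
tcp_rot: [3.139, -0.001, 0.586]
ft_force: [0.5, 1.0, -0.7]
opening: 0.006
```

```bash
python3 - <<'E'
from h import *
print(state()["eef_pos"])
c=read_camera("scene"); save(c,"scene14.png",(170,120,310,260),4)
c=read_camera("top"); save(c,"top14.png",(240,130,380,270),4)
E
```

```text
[500.79547775 122.46987965 240.63414605]
```

View pics/scene14.png

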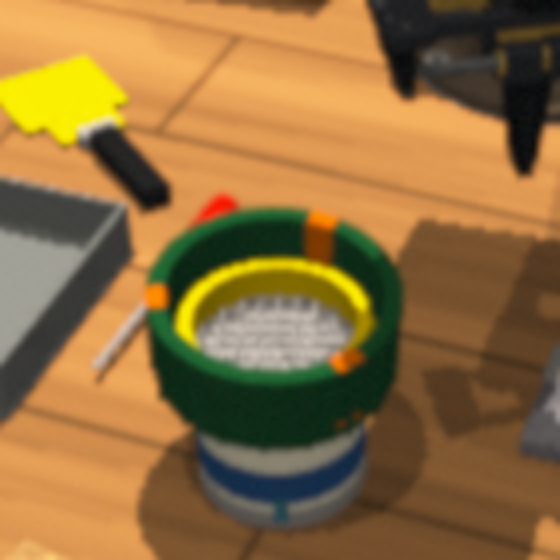

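View pics/top14.png

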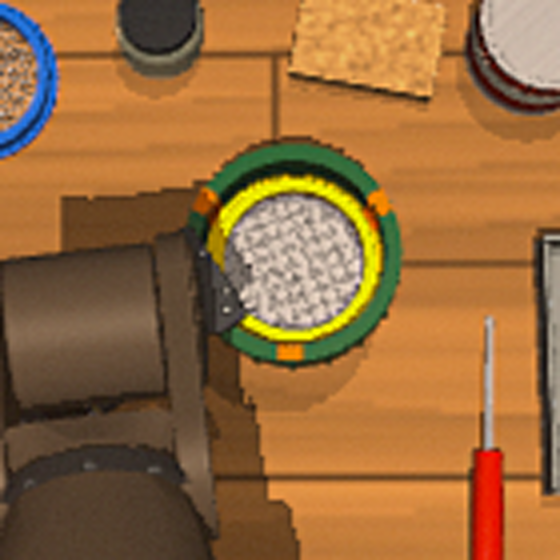

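```bash
cat >> h.py <<'E'
def tri(t,ut,s,us):
    A=[];
    for c,(u,v) in((t,ut),(s,us)):
        M=np.array([[c["fx"],0,c["cx"]],[0,c["fy"],c["cy"]],[0,0,1]])@np.c_[c["R"],c["t"]]; A.append((M,(u,v)))
    X=cv2.triangulatePoints(A[0][0],A[1][0],np.array(A[0][1],float).reshape(2,1),np.array(A[1][1],float).reshape(2,1))[:,0]; return X[:3]/X[3]
E
python3 - <<'E'
from h import *
t=read_camera("top"); s=read_camera("scene")
for n,a,b in(("A",(207,203),(347,362)),("B",(377,203),(157,297)),("C",(290,352),(320,221))):
    print(n,tri(t,np.array(a)/4+[240,130],s,np.array(b)/4+[170,120]))
for n,a,b in(("A0",(209,203),(346,345)),("B0",(385,205),(153,292)),("C0",(295,355),(318,214))):
    print(n,tri(t,np.array(a)/4+[240,130],s,np.array(b)/4+[170,120]))
E
```

```text
A [618.90049714  54.28165432 144.83980987]
B [617.1482838  -69.60156587 156.57523975]
C [509.45101739  -6.49558554 156.45031884]
A0 [617.21590457  52.91882199 156.50663364]
B0 [615.18192939 -74.54498815 157.63766902]
C0 [506.91864981  -9.56732117 159.50178011]
```

```bash
python3 - <<'E'
from h import *
plan([(620,-68.5,225,.588)],claw=0,step=42)
E
```

```text
t 15.15 pos [505.8 120.3 240.1] rot [ 3.138e+00 -3.000e-03  5.840e-01] F [-0.   1.2  0.4] op 0.006
6
[-0.0015, 0.0367, 0.0026, 0.001, -0.0, -0.001, 0]
[-0.0015, 0.0367, 0.0026, 0.001, -0.0, -0.001, 0]
[-0.0015, 0.0367, 0.0026, 0.001, -0.0, -0.001, 0]
[-0.0015, 0.0367, 0.0026, 0.001, -0.0, -0.001, 0]
[-0.0016, 0.0367, 0.0026, 0.001, -0.0, -0.001, 0]
[-0.0016, 0.0367, 0.0025, 0.001, -0.0, -0.001, 0]
```

>>> {"fn": "play_rows", "kwargs": {
  "moves": [
    [-0.0015, 0.037, 0.0025, 0, 0, -0.001, 0],
    [-0.0015, 0.037, 0.0025, 0, 0, -0.001, 0],
    [-0.0015, 0.037, 0.0025, 0, 0, -0.001, 0],
    [-0.0015, 0.037, 0.0025, 0, 0, -0.001, 0],
    [-0.0015, 0.037, 0.0025, 0, 0, -0.001, 0],
    [-0.0015, 0.025, 0.0025, 0, 0, 0, 0],
    [0, 0, 0, 0, 0, 0, 0],
    [0, 0, 0, 0, 0, 0, 0]
  ]
}}

```text
t: 15.95
eef_pos: [623.9, -75.0, 220.3]
tcp_rot: [3.14, 0.001, 0.582]
ft_force: [0.2, -0.5, -0.6]
opening: 0.002
```

```bash
python3 - <<'E'
from h import *
plan([(620,-68.5,182,.588)],claw=0,step=20)
E
```

```text
t 15.95 pos [623.9 -75.  220.3] rot [3.14e+00 1.00e-03 5.82e-01] F [ 0.2 -0.5 -0.6] op 0.002
2
[0.0002, -0.0038, 0.0191, 0.001, 0.0, -0.003, 0]
[0.0002, -0.0038, 0.0191, 0.001, 0.0, -0.003, 0]
```

>>> {"fn": "play_rows", "kwargs": {
  "moves": [
    [0, -0.004, 0.014, 0, 0, -0.003, 0],
    [0, -0.003, 0.014, 0, 0, -0.003, 0],
    [0, 0, 0.004, 0, 0, 0, 0],
    [0, 0, 0, 0, 0, 0, 0]
  ]
}}

```text
t: 16.35
eef_pos: [619.8, -68.0, 187.2]
tcp_rot: [3.141, 0.001, 0.588]
ft_force: [-0.4, -0.2, 0.3]
opening: 0.006
```

```bash
python3 - <<'E'
from h import *
plan([(620,-68.5,180,.588)],claw=0,step=20)
c=read_camera("scene"); save(c,"scene15.png",(170,120,310,260),4)
print((proj(c,(620,-68.5,162))-[170,120])*4)
E
```

```text
t 16.35 pos [619.8 -68.  187.2] rot [3.141e+00 1.000e-03 5.880e-01] F [-0.4 -0.2  0.3] op 0.006
1
[-0.0001, 0.0005, 0.0072, 0.001, 0.001, 0.0, 0]
[154.82310422 293.23490104]
```

View pics/scene15.png

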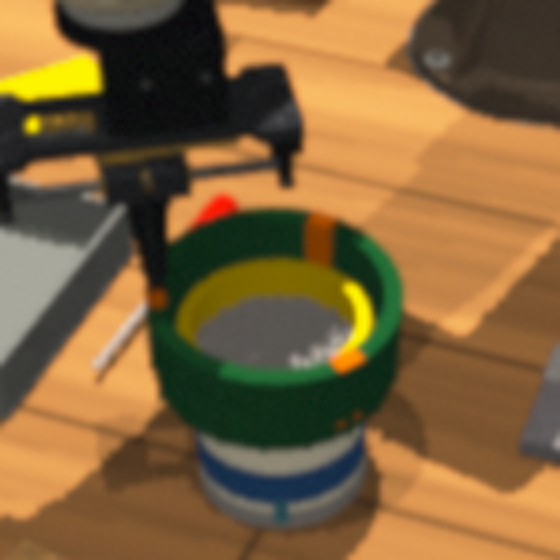

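>>> {"fn": "play_rows", "kwargs": {
  "moves": [
    [0, 0, 0.005, 0, 0, 0, 0],
    [0, 0, 0.003, 0, 0, 0, 0],
    [0, 0, 0.001, 0, 0, 0, 0]
  ]
}}

```text
t: 16.7
eef_pos: [620.5, -67.8, 179.5]
tcp_rot: [3.139, -0.001, 0.589]
ft_force: [0.8, 0.2, 0.5]
opening: 0.005
```

>>> {"fn": "play_rows", "kwargs": {
  "moves": [
    [0, 0, 0.0015, 0, 0, 0, 0],
    [0, 0, 0.0012, 0, 0, 0, 0]
  ]
}}

```text
t: 16.9
eef_pos: [620.6, -67.9, 176.9]
tcp_rot: [3.139, -0.001, 0.589]
ft_force: [-0.0, -0.1, 0.4]
opening: 0.004
```

>>> {"fn": "play_rows", "kwargs": {
  "moves": [
    [0, 0, 0.0012, 0, 0, 0, 0],
    [0, 0, 0.001, 0, 0, 0, 0]
  ]
}}

```text
t: 17.1
eef_pos: [620.7, -67.9, 174.6]
tcp_rot: [3.138, -0.001, 0.589]
ft_force: [0.1, -0.2, -0.7]
opening: 0.007
```

>>> {"fn": "play_rows", "kwargs": {
  "moves": [
    [0, 0, 0.001, 0, 0, 0, 0]
  ]
}}

```text
t: 17.2
eef_pos: [620.8, -68.0, 173.7]
tcp_rot: [3.138, -0.001, 0.589]
ft_force: [1.1, -0.4, 0.9]
opening: 0.002
```

>>> {"fn": "play_rows", "kwargs": {
  "moves": [
    [0, 0, 0.001, 0, 0, 0, 0]
  ]
}}

```text
t: 17.3
eef_pos: [621.0, -68.1, 172.8]
tcp_rot: [3.137, -0.002, 0.589]
ft_force: [1.1, -0.5, 2.5]
opening: 0.005
```

>>> {"fn": "play_rows", "kwargs": {
  "moves": [
    [0, 0, 0.001, 0, 0, 0, 0]
  ]
}}

```text
t: 17.4
eef_pos: [621.3, -68.3, 172.0]
tcp_rot: [3.137, -0.002, 0.589]
ft_force: [1.0, -0.9, 1.4]
opening: 0.004
```

>>> {"fn": "play_rows", "kwargs": {
  "moves": [
    [0, 0, 0.001, 0, 0, 0, 0]
  ]
}}

```text
t: 17.5
eef_pos: [621.6, -68.5, 171.3]
tcp_rot: [3.136, -0.003, 0.589]
ft_force: [0.8, -0.5, 2.9]
opening: 0.007
```

>>> {"fn": "play_rows", "kwargs": {
  "moves": [
    [0, 0, 0.001, 0, 0, 0, 0]
  ]
}}

```text
t: 17.6
eef_pos: [621.9, -68.6, 170.6]
tcp_rot: [3.135, -0.003, 0.589]
ft_force: [-0.2, -1.5, 2.9]
opening: 0.004
```

>>> {"fn": "play_rows", "kwargs": {
  "moves": [
    [0, 0, 0.001, 0, 0, 0, 0]
  ]
}}

```text
t: 17.7
eef_pos: [622.1, -68.8, 169.8]
tcp_rot: [3.134, -0.004, 0.589]
ft_force: [1.1, -1.4, 3.7]
opening: 0.003
```

>>> {"fn": "play_rows", "kwargs": {
  "moves": [
    [0, 0, 0.001, 0, 0, 0, 0]
  ]
}}

```text
t: 17.8
eef_pos: [622.4, -68.9, 169.0]
tcp_rot: [3.134, -0.004, 0.589]
ft_force: [2.0, -1.4, 5.1]
opening: 0.004
```

>>> {"fn": "play_rows", "kwargs": {
  "moves": [
    [0, 0, 0.001, 0, 0, 0, 0]
  ]
}}

```text
t: 17.9
eef_pos: [622.1, -68.8, 167.6]
tcp_rot: [3.135, -0.004, 0.589]
ft_force: [0.5, 0.0, -0.2]
opening: 0.005
```

>>> {"fn": "play_rows", "kwargs": {
  "moves": [
    [0, 0, 0.001, 0, 0, 0, 0]
  ]
}}

```text
t: 18.0
eef_pos: [621.7, -68.5, 166.1]
tcp_rot: [3.136, -0.003, 0.588]
ft_force: [-0.1, -0.3, 0.8]
opening: 0.004
```

>>> {"fn": "play_rows", "kwargs": {
  "moves": [
    [0, 0, 0.001, 0, 0, 0, 0]
  ]
}}

```text
t: 18.1
eef_pos: [621.6, -68.6, 164.8]
tcp_rot: [3.136, -0.003, 0.589]
ft_force: [0.8, -1.3, 3.2]
opening: 0.002
```

>>> {"fn": "play_rows", "kwargs": {
  "moves": [
    [0, 0, 0.001, 0, 0, 0, 0]
  ]
}}

```text
t: 18.2
eef_pos: [621.5, -68.5, 163.5]
tcp_rot: [3.136, -0.003, 0.588]
ft_force: [0.3, 0.0, 0.3]
opening: 0.003
```

Clip B has snapped. I'll lift and look.

>>> {"fn": "play_rows", "kwargs": {
  "moves": [
    [0, 0, -0.005, 0, 0, 0, 0],
    [0, 0, -0.02, 0, 0, 0, 0],
    [0, 0, -0.03, 0, 0, 0, 0],
    [-0.02, 0.02, -0.03, 0, 0, 0, 0],
    [-0.045, 0, 0, 0, 0, 0, 0],
    [-0.045, 0, 0, 0, 0, 0, 0],
    [-0.045, 0, 0, 0, 0, 0, 0],
    [-0.02, 0, 0, 0, 0, 0, 0]
  ]
}}

```text
t: 19.0
eef_pos: [482.8, -182.7, 251.7]
tcp_rot: [3.139, -0.0, 0.593]
ft_force: [0.7, 0.4, -0.0]
opening: 0.0
```

```bash
python3 - <<'E'
from h import *
print(state()["eef_pos"])
c=read_camera("scene"); save(c,"scene16.png",(170,120,310,260),4)
c=read_camera("top"); save(c,"top16.png",(240,130,380,270),4)
E
```

```text
[ 482.81284367 -182.74049062  251.6962591 ]
```

View pics/scene16.png

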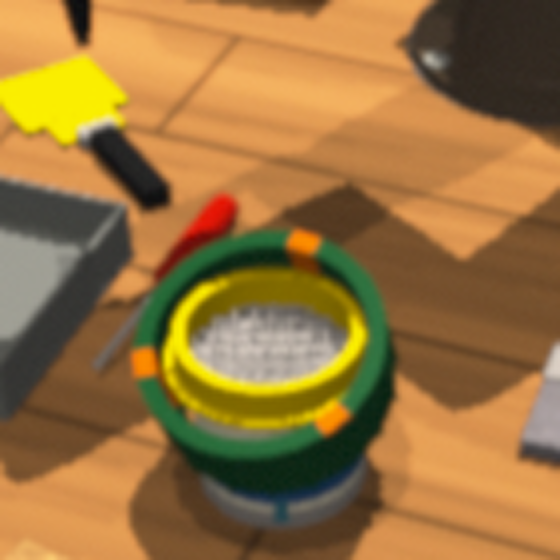

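View pics/top16.png

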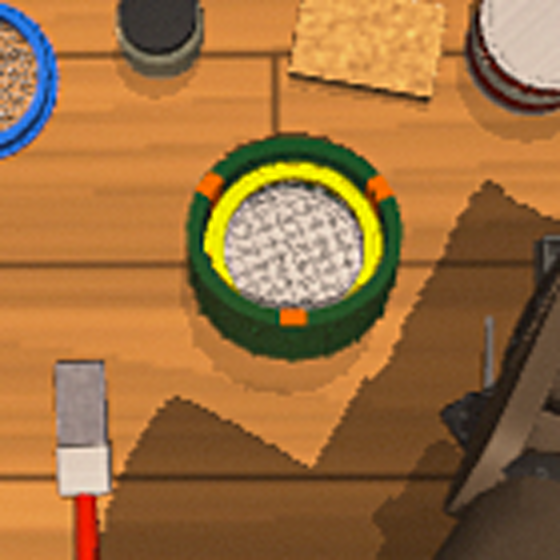

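```bash
python3 - <<'E'
from h import *
t=read_camera("top"); s=read_camera("scene")
for n,a,b in(("A",(209,186),(331,419)),("B",(380,187),(145,362)),("C",(292,317),(303,244))):
    print(n,tri(t,np.array(a)/4+[240,130],s,np.array(b)/4+[170,120]))
H=hsv(t); H2=hsv(s)
yl=lambda h:24<=h[0]<=34 and h[1]>150
P=edgefit(t,(581,-8),131,50,72,yl); print("hoop top",circ(P),fitr(P,60,(581,-8)))
E
```

```text
A [636.48813263  52.01416987 112.63389521]
B [634.4090609  -74.34740271 116.37536339]
C [534.73882497  -7.93020302 155.52152471]
hoop top (array([591.95813142,  -9.44369612]), np.float64(62.75503116341965)) (array([594.02942005,  -9.37900218]), np.float64(1.6941172295598008), 135)
```

```bash
python3 - <<'E'
from h import *
s=read_camera("scene"); save(s,"scene17.png",(195,170,275,255),9)
t=read_camera("top"); save(t,"top17.png",(280,155,350,225),8)
E
```

```text
(no output)
```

View pics/scene17.png

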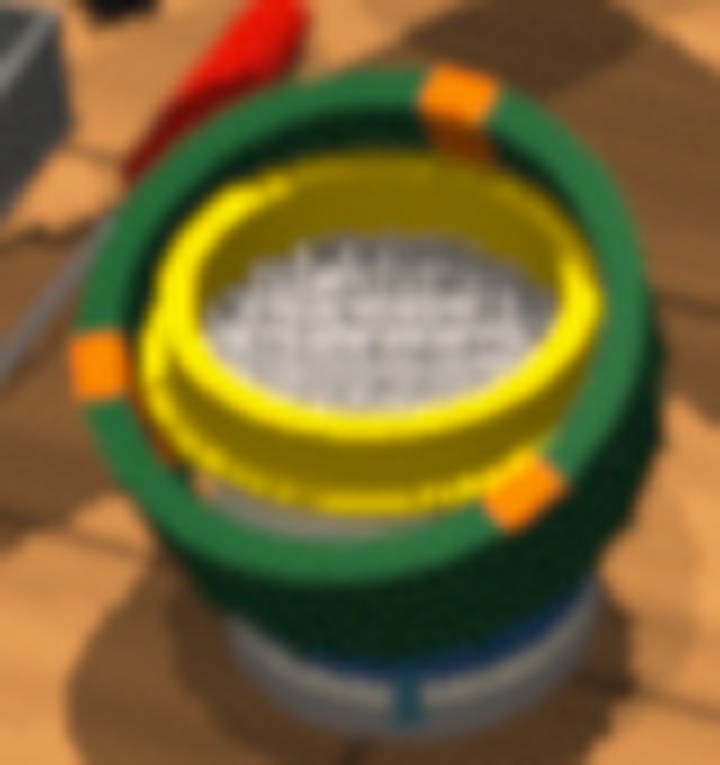

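View pics/top17.png

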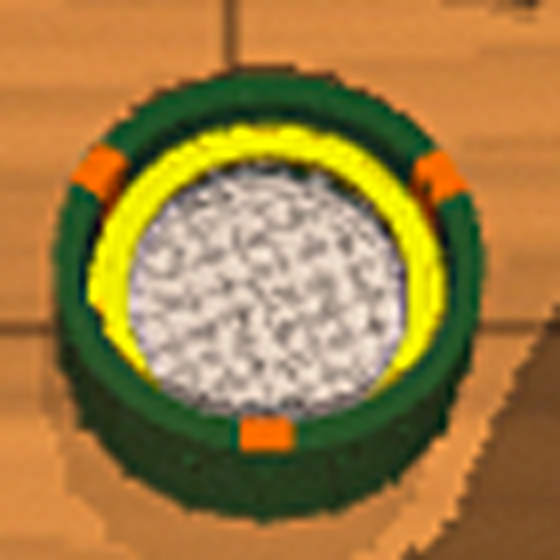

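```bash
python3 - <<'E'
from h import *
s=read_camera("scene"); t=read_camera("top")
for z in(125,131,136): print(z,ray(s,195+381/9,170+293/9,z),ray(t,280+267/8,155+298/8,z))
print(ray(s,195+400/9,170+640/9,0))
for X in[(582,-8,105),(526,-8,105),(638,-8,105)]: print((proj(s,X)-[195,170])*9)
E
```

```text
125 [587.38176942  -8.9444986 ] [587.75882842 -10.64910252]
131 [593.71813038  -5.84593572] [587.05032969 -10.42188351]
136 [598.99843119  -3.26379998] [586.45991409 -10.23253435]
[598.84212798  -3.63088992]
[394.89496612 336.07664991]
[472.26934563 218.89737196]
[311.79030677 461.93412417]
```

```bash
python3 - <<'E'
from h import *
plan([(531,-5.5,230,.588)],claw=0,step=38)
E
```

```text
t 19.4 pos [ 486.1 -181.1  251. ] rot [ 3.139 -0.     0.596] F [0.4 0.5 0.4] op 0.004
5
[0.0271, -0.024, 0.0042, 0.0, -0.0, 0.002, 0]
[0.0271, -0.0241, 0.0042, 0.0, -0.0, 0.002, 0]
[0.0271, -0.0241, 0.0042, 0.0, -0.0, 0.002, 0]
[0.027, -0.0242, 0.0042, 0.0, -0.0, 0.002, 0]
[0.027, -0.0242, 0.0042, 0.0, -0.0, 0.002, 0]
```

>>> {"fn": "play_rows", "kwargs": {
  "moves": [
    [0.027, -0.024, 0.004, 0, 0, 0.002, 0],
    [0.027, -0.024, 0.004, 0, 0, 0.002, 0],
    [0.027, -0.024, 0.004, 0, 0, 0.002, 0],
    [0.027, -0.024, 0.004, 0, 0, 0.002, 0],
    [0.018, -0.016, 0.004, 0, 0, 0.002, 0],
    [0, 0, 0, 0, 0, 0, 0],
    [0, 0, 0, 0, 0, 0, 0]
  ]
}}

```text
t: 20.1
eef_pos: [532.3, -8.4, 228.3]
tcp_rot: [3.141, 0.001, 0.591]
ft_force: [-0.3, 0.2, 0.9]
opening: 0.001
```

```bash
python3 - <<'E'
from h import *
plan([(531,-5.5,184,.588)],claw=0,step=18)
E
```

```text
t 20.1 pos [532.3  -8.4 228.3] rot [3.141e+00 1.000e-03 5.910e-01] F [-0.3  0.2  0.9] op 0.001
3
[0.0002, -0.0011, 0.0148, 0.0, 0.0, 0.001, 0]
[0.0002, -0.0011, 0.0148, 0.0, 0.0, 0.001, 0]
[0.0002, -0.0011, 0.0148, 0.0, 0.0, 0.001, 0]
```

>>> {"fn": "play_rows", "kwargs": {
  "moves": [
    [0, -0.001, 0.015, 0, 0, 0, 0],
    [0, -0.001, 0.013, 0, 0, 0, 0],
    [0, -0.001, 0.008, 0, 0, 0, 0],
    [0, 0, 0, 0, 0, 0, 0],
    [0, 0, 0, 0, 0, 0, 0]
  ]
}}

```text
t: 20.6
eef_pos: [531.2, -8.8, 192.0]
tcp_rot: [3.139, 0.0, 0.589]
ft_force: [-0.1, 0.4, -0.5]
opening: 0.006
```

```bash
python3 - <<'E'
from h import *
plan([(531,-5.5,180,.588)],claw=0,step=18)
c=read_camera("scene"); save(c,"scene18.png",(170,110,310,260),4)
E
```

```text
t 20.6 pos [531.2  -8.8 192. ] rot [3.139 0.    0.589] F [-0.1  0.4 -0.5] op 0.006
1
[0.0017, -0.0028, 0.012, 0.002, 0.0, 0.001, 0]
```

View pics/scene18.png

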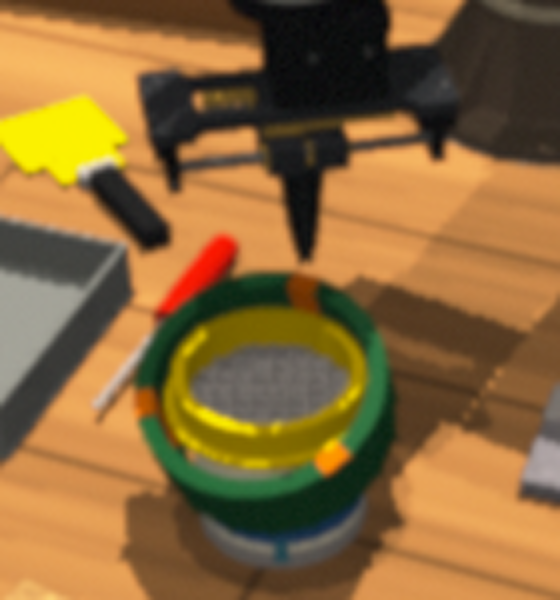

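>>> {"fn": "play_rows", "kwargs": {
  "moves": [
    [0.001, -0.002, 0.007, 0.001, 0, 0, 0],
    [0, 0, 0.006, 0, 0, 0, 0],
    [0, 0, 0.001, 0, 0, 0, 0]
  ]
}}

```text
t: 20.95
eef_pos: [531.3, -6.8, 178.1]
tcp_rot: [3.139, -0.001, 0.589]
ft_force: [-0.8, -0.1, -0.1]
opening: 0.007
```

>>> {"fn": "play_rows", "kwargs": {
  "moves": [
    [0, 0, 0.0012, 0, 0, 0, 0],
    [0, 0, 0.0012, 0, 0, 0, 0]
  ]
}}

```text
t: 21.15
eef_pos: [531.3, -6.7, 175.4]
tcp_rot: [3.139, -0.001, 0.589]
ft_force: [-0.4, 0.1, 1.8]
opening: 0.006
```

>>> {"fn": "play_rows", "kwargs": {
  "moves": [
    [0, 0, 0.0012, 0, 0, 0, 0],
    [0, 0, 0.001, 0, 0, 0, 0]
  ]
}}

```text
t: 21.35
eef_pos: [531.3, -6.7, 174.1]
tcp_rot: [3.139, -0.001, 0.589]
ft_force: [-4.3, -0.3, 12.2]
opening: 0.008
```

>>> {"fn": "play_rows", "kwargs": {
  "moves": [
    [-0.0008, -0.0005, -0.001, 0, 0, 0, 0]
  ]
}}

```text
t: 21.45
eef_pos: [530.5, -6.8, 175.4]
tcp_rot: [3.138, -0.002, 0.589]
ft_force: [-0.0, 0.8, -0.8]
opening: 0.005
```

```bash
python3 - <<'E'
from h import *
c=read_camera("scene"); save(c,"scene19.png",(170,110,310,260),4); print(state()["ft_force"],state()["eef_pos"])
E
```

```text
[-0.2666042   0.00479044 -0.04452771] [530.34090288  -6.75476783 175.50485088]
```

View pics/scene19.png

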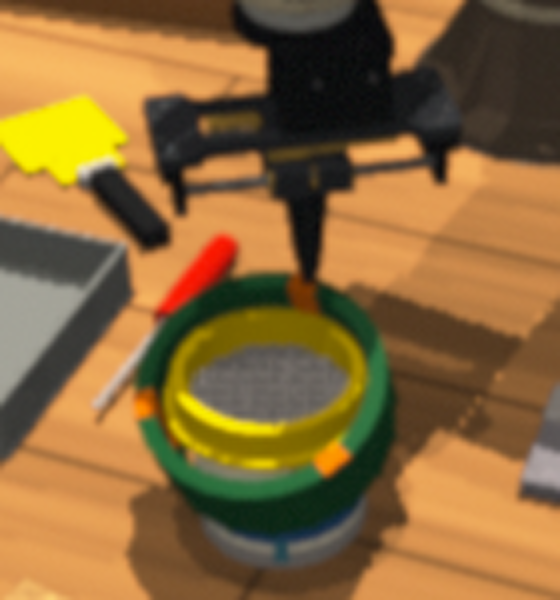

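>>> {"fn": "play_rows", "kwargs": {
  "moves": [
    [0, 0, 0.0008, 0, 0.001, 0, 0]
  ]
}}

```text
t: 21.6
eef_pos: [530.4, -6.8, 174.8]
tcp_rot: [3.138, -0.003, 0.589]
ft_force: [0.1, 0.4, 3.1]
opening: 0.003
```

>>> {"fn": "play_rows", "kwargs": {
  "moves": [
    [-0.0003, -0.0002, 0.0005, 0, 0, 0, 0]
  ]
}}

```text
t: 21.7
eef_pos: [530.2, -6.8, 174.4]
tcp_rot: [3.138, -0.004, 0.589]
ft_force: [-0.1, -0.6, 4.6]
opening: 0.004
```

>>> {"fn": "play_rows", "kwargs": {
  "moves": [
    [-0.0004, -0.0003, 0.0005, 0, 0, 0, 0]
  ]
}}

```text
t: 21.8
eef_pos: [530.0, -6.8, 174.1]
tcp_rot: [3.137, -0.004, 0.589]
ft_force: [0.6, -0.4, 4.4]
opening: 0.01
```

>>> {"fn": "play_rows", "kwargs": {
  "moves": [
    [-0.0005, -0.0004, 0.0006, 0, 0, 0, 0]
  ]
}}

```text
t: 21.9
eef_pos: [529.6, -6.8, 173.7]
tcp_rot: [3.137, -0.005, 0.589]
ft_force: [0.4, -0.3, 5.3]
opening: 0.001
```

>>> {"fn": "play_rows", "kwargs": {
  "moves": [
    [-0.0005, -0.0004, 0.0006, 0, 0, 0, 0]
  ]
}}

```text
t: 22.0
eef_pos: [529.1, -6.7, 173.3]
tcp_rot: [3.136, -0.005, 0.589]
ft_force: [-0.4, -0.8, 5.4]
opening: 0.005
```

>>> {"fn": "play_rows", "kwargs": {
  "moves": [
    [-0.0005, -0.0004, 0.0006, 0, 0, 0, 0]
  ]
}}

```text
t: 22.1
eef_pos: [528.6, -6.7, 172.7]
tcp_rot: [3.136, -0.006, 0.589]
ft_force: [0.3, -0.6, 5.4]
opening: 0.002
```

>>> {"fn": "play_rows", "kwargs": {
  "moves": [
    [-0.0005, -0.0004, 0.0006, 0, 0, 0, 0]
  ]
}}

```text
t: 22.2
eef_pos: [528.0, -6.6, 172.1]
tcp_rot: [3.136, -0.006, 0.589]
ft_force: [0.5, 1.4, 5.3]
opening: 0.003
```

Working: steady ~5 N. I'll continue and look along the way.

>>> {"fn": "play_rows", "kwargs": {
  "moves": [
    [-0.0005, -0.0004, 0.0007, 0, 0, 0, 0]
  ]
}}

```text
t: 22.3
eef_pos: [527.4, -6.6, 171.4]
tcp_rot: [3.136, -0.006, 0.589]
ft_force: [1.3, -0.2, 5.3]
opening: 0.0
```

>>> {"fn": "play_rows", "kwargs": {
  "moves": [
    [-0.0005, -0.0004, 0.0007, 0, 0, 0, 0]
  ]
}}

```text
t: 22.4
eef_pos: [526.7, -6.5, 170.7]
tcp_rot: [3.136, -0.006, 0.589]
ft_force: [-0.4, 0.1, 4.9]
opening: 0.003
```

>>> {"fn": "play_rows", "kwargs": {
  "moves": [
    [-0.0005, -0.0004, 0.0007, 0, 0, 0, 0]
  ]
}}

```text
t: 22.5
eef_pos: [525.9, -6.5, 169.8]
tcp_rot: [3.136, -0.006, 0.589]
ft_force: [-0.5, 0.6, -0.4]
opening: 0.007
```

```bash
python3 - <<'E'
from h import *
c=read_camera("scene"); save(c,"scene20.png",(170,110,310,260),4); print(state()["ft_force"],state()["eef_pos"])
E
```

```text
[-0.88522635  0.78899165 -0.75808024] [525.55606493  -6.42166651 169.51617809]
```

View pics/scene20.png

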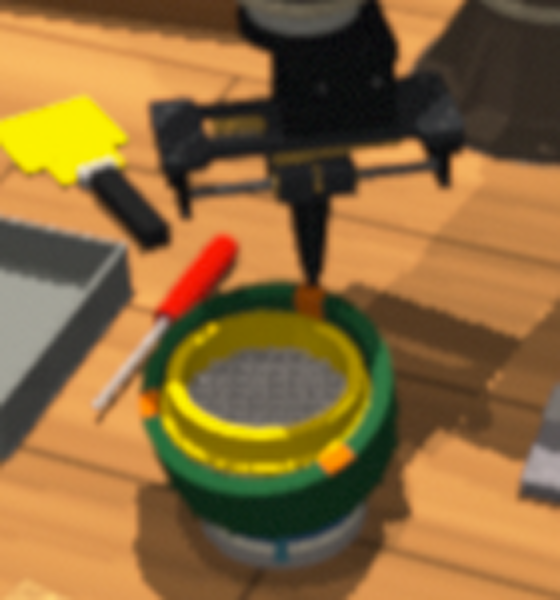

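>>> {"fn": "play_rows", "kwargs": {
  "moves": [
    [0, 0, -0.003, 0, 0, 0, 0],
    [0, 0, -0.005, 0, 0, 0, 0],
    [0, 0, 0, 0, 0, 0, 0]
  ]
}}

```text
t: 22.85
eef_pos: [524.8, -6.3, 177.2]
tcp_rot: [3.138, -0.003, 0.59]
ft_force: [0.8, 0.2, -1.0]
opening: 0.001
```

```bash
python3 - <<'E'
from h import *
c=read_camera("scene"); save(c,"scene21.png",(170,110,310,260),4); print(state()["ft_force"],state()["eef_pos"])
c=read_camera("top"); save(c,"top21.png",(240,130,380,270),4)
E
```

```text
[-0.51974051  1.05357597  0.23107783] [524.64604221  -6.32199507 176.97213723]
```

View pics/scene21.png

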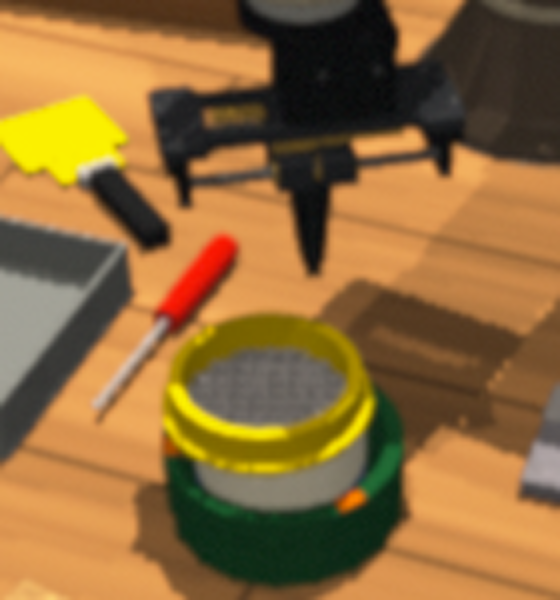

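View pics/top21.png

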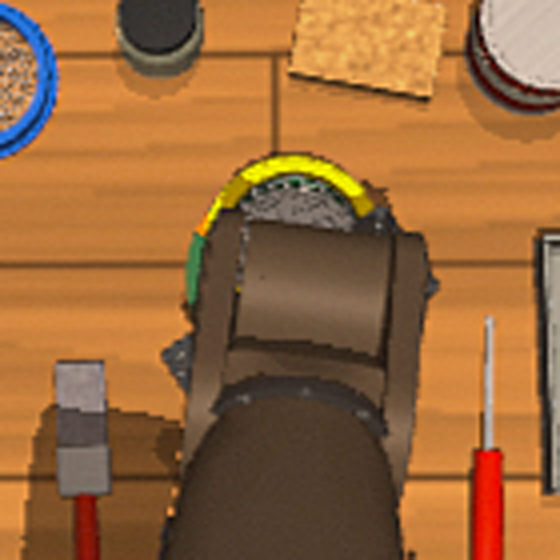

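>>> {"fn": "play_rows", "kwargs": {
  "moves": [
    [0, -0.02, -0.03, 0, 0, 0, 30],
    [0, -0.04, -0.02, 0, 0, 0, 30],
    [0, -0.045, 0, 0, 0, 0, 30],
    [0, -0.045, 0, 0, 0, 0, 30],
    [0, -0.02, 0, 0, 0, 0, 30],
    [0, 0, 0, 0, 0, 0, 30]
  ]
}}

```text
t: 23.55
eef_pos: [426.8, 138.7, 227.6]
tcp_rot: [3.139, -0.003, 0.586]
ft_force: [0.1, -0.7, 0.7]
opening: 0.298
```

```bash
python3 - <<'E'
from h import *
print(state()["eef_pos"])
s=read_camera("scene"); save(s,"scene22.png",(170,110,310,260),4)
t=read_camera("top"); save(t,"top22.png",(240,130,380,270),4)
yl=lambda h:24<=h[0]<=34 and h[1]>150
P=edgefit(t,(588,-9),110,55,76,yl); print("flange z110",circ(P),fitr(P,66,(588,-9)))
P=edgefit(s,(588,-9),131,52,70,yl); cam=-np.array(s["R"]).T@s["t"]; d=(cam[:2]-[588,-9])/np.linalg.norm(cam[:2]-[588,-9]); P=P[((P-[588,-9])@d)<10]
print("scene hoop",fitr(P,60,(588,-9)))
E
```

```text
[426.84069417 138.72084012 227.64262912]
flange z110 (array([594.8179945 ,  -9.55594298]), np.float64(66.25904270907635)) (array([594.83702174,  -9.51135024]), np.float64(0.6592138272752948), 209)
scene hoop (array([594.32537563,  -9.43680493]), np.float64(0.6985872177188437), 114)
```

View pics/scene22.png

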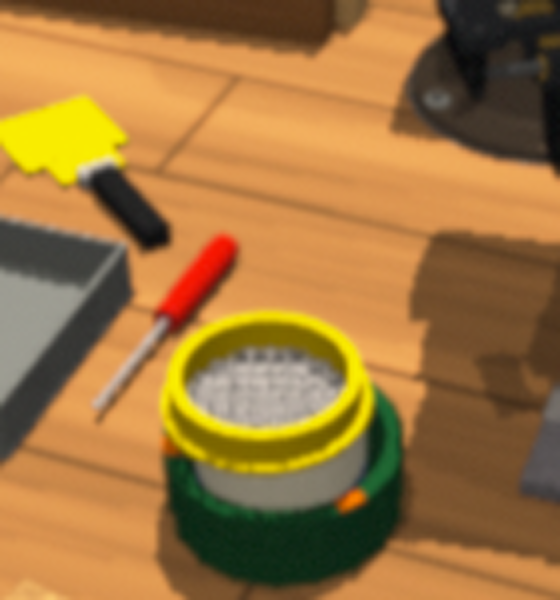

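View pics/top22.png

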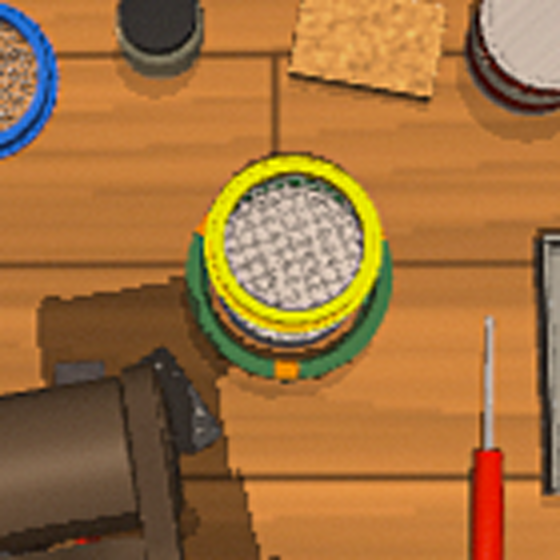

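```bash
python3 - <<'E'
from h import *
plan([(563,37.8,200,.588)],claw=30,step=40)
E
```

```text
t 23.65 pos [428.3 137.4 227.5] rot [ 3.139e+00 -3.000e-03  5.850e-01] F [ 0.3  0.4 -0.5] op 0.3
5
[0.0115, 0.0315, 0.0056, 0.001, -0.001, -0.001, 30]
[0.0114, 0.0315, 0.0056, 0.001, -0.001, -0.001, 30]
[0.0114, 0.0315, 0.0056, 0.001, -0.001, -0.001, 30]
[0.0114, 0.0315, 0.0056, 0.001, -0.001, -0.001, 30]
[0.0114, 0.0315, 0.0055, 0.001, -0.001, -0.001, 30]
```

>>> {"fn": "play_rows", "kwargs": {
  "moves": [
    [0.0115, 0.0315, 0.0055, 0.001, -0.001, -0.001, 30],
    [0.0115, 0.0315, 0.0055, 0.001, -0.001, -0.001, 30],
    [0.0115, 0.0315, 0.0055, 0.001, -0.001, -0.001, 30],
    [0.0115, 0.0315, 0.0055, 0, 0, 0, 30],
    [0.008, 0.018, 0.0055, 0, 0, 0, 30],
    [0, 0, 0, 0, 0, 0, 30],
    [0, 0, 0, 0, 0, 0, 30]
  ]
}}

```text
t: 24.35
eef_pos: [561.2, 35.0, 197.4]
tcp_rot: [-3.141, 0.0, 0.581]
ft_force: [-0.4, 0.6, 0.4]
opening: 0.302
```

```bash
python3 - <<'E'
from h import *
plan([(563,37.8,155,.588)],claw=30,step=22)
E
```

```text
t 24.35 pos [561.2  35.  197.4] rot [-3.141  0.     0.581] F [-0.4  0.6  0.4] op 0.302
2
[0.0015, -0.0007, 0.0212, -0.0, 0.0, -0.003, 30]
[0.0015, -0.0007, 0.0212, -0.0, 0.0, -0.003, 30]
```

>>> {"fn": "play_rows", "kwargs": {
  "moves": [
    [0.0015, -0.0007, 0.02, 0, 0, -0.003, 30],
    [0.0015, -0.0007, 0.018, 0, 0, -0.003, 30],
    [0, 0, 0, 0, 0, 0, 30],
    [0, 0, 0, 0, 0, 0, 30]
  ]
}}

```text
t: 24.75
eef_pos: [561.6, 37.6, 160.1]
tcp_rot: [3.141, -0.0, 0.587]
ft_force: [-0.2, -0.5, 0.4]
opening: 0.304
```

```bash
python3 - <<'E'
from h import *
plan([(563,37.8,129,.588)],claw=30,step=10)
c=read_camera("scene"); save(c,"scene23.png",(190,110,290,250),5)
E
```

```text
t 24.75 pos [561.6  37.6 160.1] rot [ 3.141 -0.     0.587] F [-0.2 -0.5  0.4] op 0.304
4
[0.0003, 0.0001, 0.0078, 0.0, -0.0, -0.0, 30]
[0.0003, 0.0001, 0.0078, 0.0, -0.0, -0.0, 30]
[0.0003, 0.0001, 0.0078, 0.0, -0.0, -0.0, 30]
[0.0003, 0.0001, 0.0078, 0.0, -0.0, -0.0, 30]
```

View pics/scene23.png

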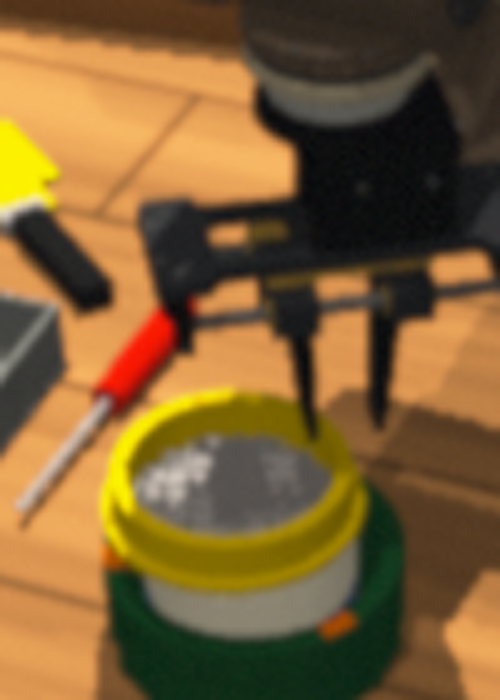

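>>> {"fn": "play_rows", "kwargs": {
  "moves": [
    [0.0003, 0, 0.0078, 0, 0, 0, 30],
    [0.0003, 0, 0.0078, 0, 0, 0, 30],
    [0.0003, 0, 0.006, 0, 0, 0, 30],
    [0, 0, 0.002, 0, 0, 0, 30],
    [0, 0, 0, 0, 0, 0, 30]
  ]
}}

```text
t: 25.3
eef_pos: [562.7, 38.3, 136.6]
tcp_rot: [3.14, -0.003, 0.587]
ft_force: [0.3, 0.4, 0.6]
opening: 0.299
```

```bash
python3 - <<'E'
from h import *
plan([(563,37.8,129,.588)],claw=30,step=10)
c=read_camera("scene"); save(c,"scene24.png",(190,110,290,250),5)
E
```

```text
t 25.3 pos [562.7  38.3 136.6] rot [ 3.14e+00 -3.00e-03  5.87e-01] F [0.3 0.4 0.6] op 0.299
1
[-0.0001, 0.0006, 0.0076, 0.002, -0.003, -0.001, 30]
```

View pics/scene24.png

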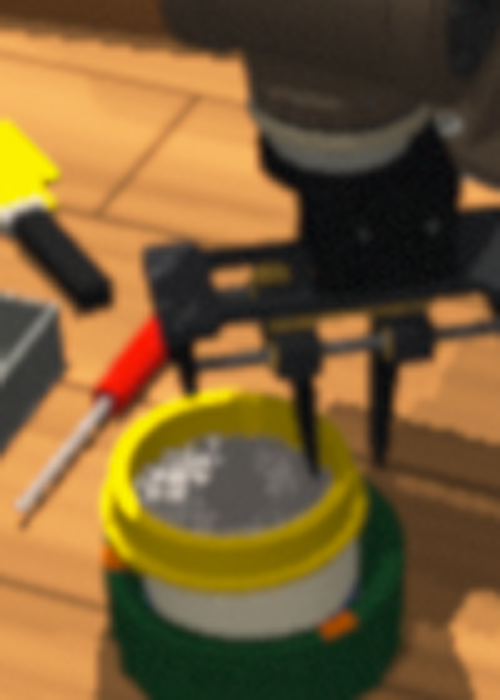

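>>> {"fn": "play_rows", "kwargs": {
  "moves": [
    [0, 0, 0.004, 0.001, 0, 0, 30],
    [0, 0, 0.003, 0, 0, 0, 30],
    [0, 0, 0, 0, 0, 0, 30]
  ]
}}

```text
t: 25.65
eef_pos: [563.0, 38.3, 129.4]
tcp_rot: [3.14, -0.003, 0.587]
ft_force: [-0.0, -0.1, 0.1]
opening: 0.303
```

>>> {"fn": "play_rows", "kwargs": {
  "moves": [
    [0, 0, 0, 0, 0, 0, 18],
    [0, 0, 0, 0, 0, 0, 12],
    [0, 0, 0, 0, 0, 0, 6],
    [0, 0, 0, 0, 0, 0, 0],
    [0, 0, 0, 0, 0, 0, 0],
    [0, 0, 0, 0, 0, 0, 0]
  ]
}}

```text
t: 26.25
eef_pos: [563.1, 38.2, 129.6]
tcp_rot: [3.14, -0.004, 0.587]
ft_force: [-0.1, 0.1, -0.7]
opening: 0.093
```

>>> {"fn": "play_rows", "kwargs": {
  "moves": [
    [0, 0, 0, 0, 0, 0, 0],
    [0, 0, -0.005, 0, 0, 0, 0],
    [0, 0, -0.01, 0, 0, 0, 0],
    [0, 0, -0.02, 0, 0, 0, 0],
    [0, 0, -0.02, 0, 0, 0, 0],
    [0, 0, -0.01, 0, 0, 0, 0],
    [0, 0, 0, 0, 0, 0, 0]
  ]
}}

```text
t: 26.95
eef_pos: [562.5, 38.3, 199.2]
tcp_rot: [3.14, -0.003, 0.587]
ft_force: [-0.5, 0.6, -1.1]
opening: 0.093
```

```bash
python3 - <<'E'
from h import *
plan([(563,38,195,.588)],claw=0,step=10)
c=read_camera("scene"); save(c,"scene25.png",(170,80,310,250),4)
E
```

```text
t 26.95 pos [562.5  38.3 199.2] rot [ 3.14e+00 -3.00e-03  5.87e-01] F [-0.5  0.6 -1.1] op 0.093
1
[0.0002, 0.0005, 0.0042, 0.001, -0.003, -0.001, 0]
```

View pics/scene25.png

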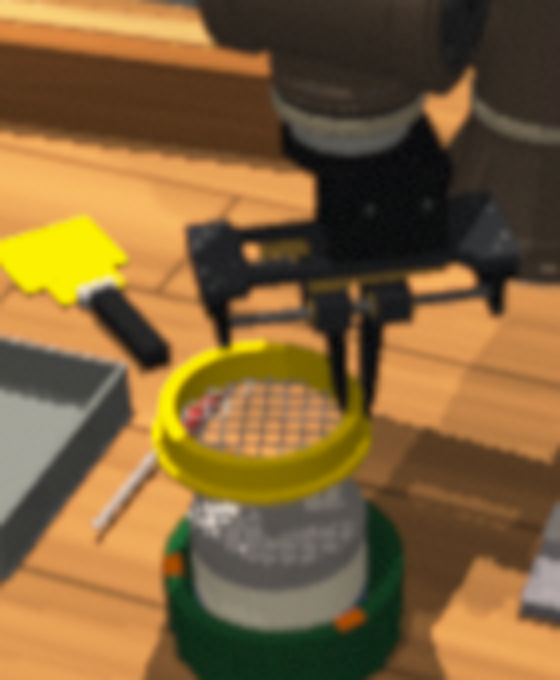

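```bash
python3 - <<'E'
from h import *
plan([(480,-260.4,180,.588)],claw=0,step=35)
E
```

```text
t 27.0 pos [562.3  38.3 198.5] rot [ 3.141e+00 -3.000e-03  5.870e-01] F [0.2 0.5 0.1] op 0.094
9
[-0.026, 0.0226, 0.002, 0.0, -0.0, -0.0, 0]
[-0.026, 0.0226, 0.002, 0.0, -0.0, -0.0, 0]
[-0.026, 0.0226, 0.002, 0.0, -0.0, -0.0, 0]
[-0.026, 0.0226, 0.002, 0.0, -0.0, -0.0, 0]
[-0.026, 0.0226, 0.002, 0.0, -0.0, -0.0, 0]
[-0.026, 0.0226, 0.002, 0.0, -0.0, -0.0, 0]
[-0.026, 0.0226, 0.002, 0.0, -0.0, -0.0, 0]
[-0.026, 0.0225, 0.002, 0.0, -0.0, -0.0, 0]
[-0.026, 0.0225, 0.0021, 0.0, -0.0, -0.0, 0]
```

>>> {"fn": "play_rows", "kwargs": {
  "moves": [
    [-0.013, 0.011, 0, 0, 0, 0, 0],
    [-0.026, 0.0226, 0.001, 0, 0, 0, 0],
    [-0.026, 0.0226, 0.001, 0, 0, 0, 0],
    [-0.026, 0.0226, 0.001, 0, 0, 0, 0],
    [-0.026, 0.0226, 0.001, 0, 0, 0, 0],
    [-0.026, 0.0226, 0.001, 0, 0, 0, 0],
    [-0.026, 0.0226, 0.001, 0, 0, 0, 0],
    [-0.026, 0.0226, 0.001, 0, 0, 0, 0]
  ]
}}

```text
t: 27.8
eef_pos: [486.6, -220.1, 184.5]
tcp_rot: [-3.134, 0.004, 0.593]
ft_force: [0.7, -0.5, -2.0]
opening: 0.097
```

```bash
python3 - <<'E'
from h import *
plan([(480,-260.4,180,.588)],claw=0,step=25)
E
```

```text
t 27.8 pos [ 486.6 -220.1  184.5] rot [-3.134  0.004  0.593] F [ 0.7 -0.5 -2. ] op 0.097
2
[-0.014, 0.0149, 0.0022, -0.004, 0.002, 0.002, 0]
[-0.014, 0.0149, 0.0022, -0.004, 0.002, 0.002, 0]
```

>>> {"fn": "play_rows", "kwargs": {
  "moves": [
    [-0.013, 0.013, 0, -0.004, 0.002, 0.002, 0],
    [-0.007, 0.007, 0, -0.003, 0.002, 0.002, 0],
    [0, 0, 0, 0, 0, 0, 0],
    [0, 0, 0, 0, 0, 0, 0]
  ]
}}

```text
t: 28.2
eef_pos: [476.9, -253.3, 181.3]
tcp_rot: [-3.137, 0.002, 0.583]
ft_force: [-0.2, 0.9, -0.7]
opening: 0.094
```

```bash
python3 - <<'E'
from h import *
plan([(480,-260.4,100,.588)],claw=0,step=18)
c=read_camera("scene"); save(c,"scene26.png",(80,80,260,250),3.5)
c=read_camera("top"); save(c,"top26.png",(340,140,480,280),4)
E
```

```text
t 28.2 pos [ 476.9 -253.3  181.3] rot [-3.137e+00  2.000e-03  5.830e-01] F [-0.2  0.9 -0.7] op 0.094
5
[-0.0002, 0.0016, 0.0163, -0.001, 0.0, -0.001, 0]
[-0.0002, 0.0016, 0.0163, -0.001, 0.0, -0.001, 0]
[-0.0002, 0.0016, 0.0163, -0.001, 0.0, -0.001, 0]
[-0.0003, 0.0016, 0.0163, -0.001, 0.0, -0.001, 0]
[-0.0003, 0.0015, 0.0163, -0.001, 0.0, -0.001, 0]
```

View pics/scene26.png

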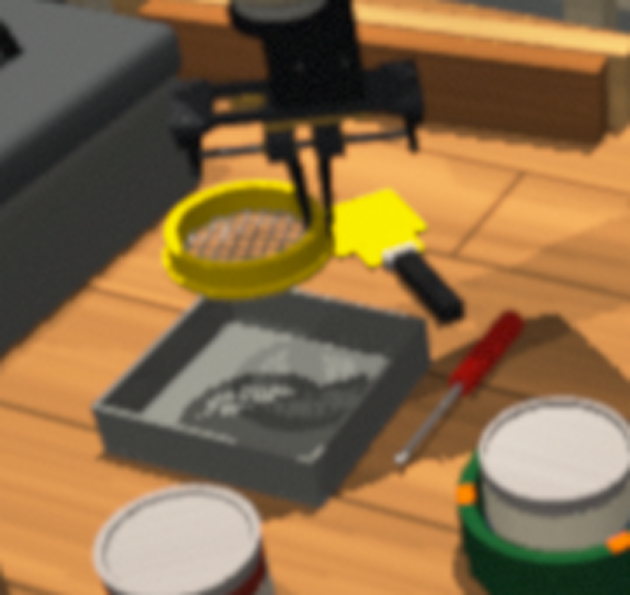

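View pics/top26.png

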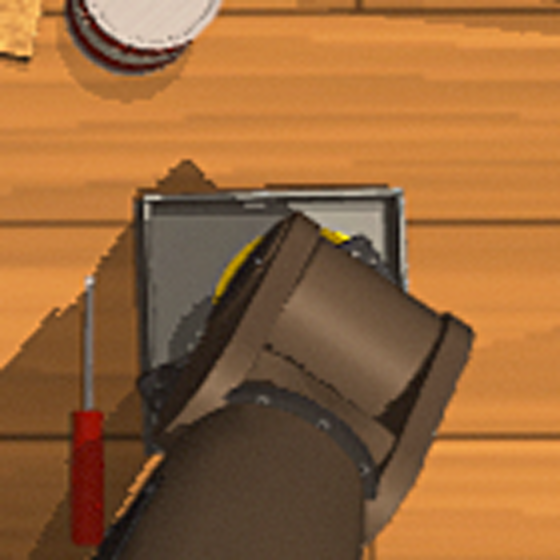

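>>> {"fn": "play_rows", "kwargs": {
  "moves": [
    [0, 0.002, 0.016, -0.001, 0, -0.001, 0],
    [0, 0.0016, 0.016, -0.001, 0, -0.001, 0],
    [0, 0.0016, 0.016, -0.001, 0, -0.001, 0],
    [0, 0.0016, 0.016, -0.001, 0, -0.001, 0],
    [0, 0.0015, 0.012, 0, 0, 0, 0],
    [0, 0, 0, 0, 0, 0, 0],
    [0, 0, 0, 0, 0, 0, 0]
  ]
}}

```text
t: 29.0
eef_pos: [484.6, -254.4, 104.3]
tcp_rot: [3.14, 0.001, 0.597]
ft_force: [1.0, 0.2, -1.4]
opening: 0.093
```

```bash
python3 - <<'E'
from h import *
plan([(480,-260.4,45,.588)],claw=0,step=14)
E
```

```text
t 29.0 pos [ 484.6 -254.4  104.3] rot [3.14e+00 1.00e-03 5.97e-01] F [ 1.   0.2 -1.4] op 0.093
5
[-0.0014, 0.0005, 0.0119, 0.0, 0.0, 0.002, 0]
[-0.0014, 0.0005, 0.0119, 0.0, 0.0, 0.002, 0]
[-0.0014, 0.0005, 0.0119, 0.0, 0.0, 0.002, 0]
[-0.0014, 0.0005, 0.0119, 0.0, 0.0, 0.002, 0]
[-0.0014, 0.0005, 0.0119, 0.0, 0.0, 0.002, 0]
```

>>> {"fn": "play_rows", "kwargs": {
  "moves": [
    [-0.0014, 0.0005, 0.012, 0, 0, 0.002, 0],
    [-0.0014, 0.0005, 0.012, 0, 0, 0.002, 0],
    [-0.0014, 0.0005, 0.012, 0, 0, 0.002, 0],
    [-0.0014, 0.0005, 0.012, 0, 0, 0.002, 0],
    [-0.0014, 0.0005, 0.008, 0, 0, 0, 0],
    [0, 0, 0, 0, 0, 0, 0],
    [0, 0, 0, 0, 0, 0, 0]
  ]
}}

```text
t: 29.7
eef_pos: [480.1, -261.1, 44.1]
tcp_rot: [3.139, 0.0, 0.588]
ft_force: [-0.1, -0.0, -1.4]
opening: 0.094
```

```bash
python3 - <<'E'
from h import *
plan([(480,-260.4,33,.588)],claw=0,step=14)
c=read_camera("scene"); save(c,"scene27.png",(80,80,260,250),3.5)
E
```

```text
t 29.7 pos [ 480.1 -261.1   44.1] rot [3.139 0.    0.588] F [-0.1 -0.  -1.4] op 0.094
1
[0.0003, -0.0007, 0.0111, 0.003, 0.0, 0.0, 0]
```

View pics/scene27.png

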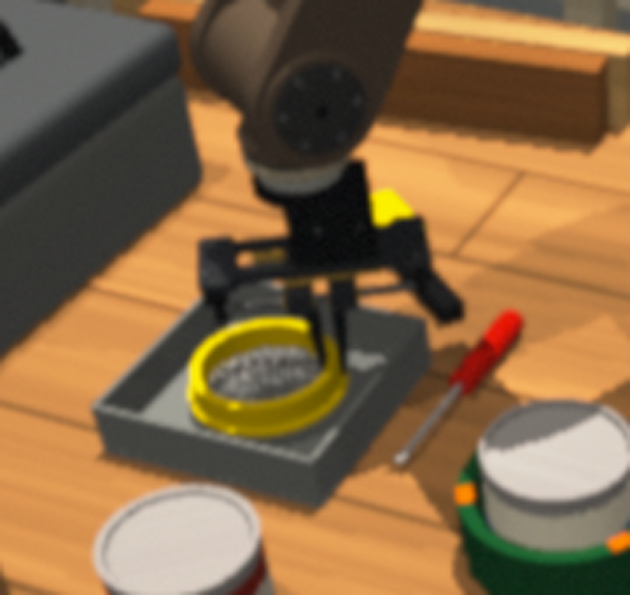

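>>> {"fn": "play_rows", "kwargs": {
  "moves": [
    [0, 0, 0.005, 0.001, 0, 0, 0],
    [0, 0, 0.004, 0.001, 0, 0, 0],
    [0, 0, 0.001, 0, 0, 0, 0]
  ]
}}

```text
t: 30.05
eef_pos: [480.7, -261.3, 34.5]
tcp_rot: [3.139, -0.001, 0.588]
ft_force: [-0.3, 0.2, -2.0]
opening: 0.092
```

>>> {"fn": "play_rows", "kwargs": {
  "moves": [
    [0, 0, 0.0012, 0, 0, 0, 0],
    [0, 0, 0.001, 0, 0, 0, 0],
    [0, 0, 0.001, 0, 0, 0, 0]
  ]
}}

```text
t: 30.35
eef_pos: [480.8, -261.3, 31.2]
tcp_rot: [3.138, -0.001, 0.588]
ft_force: [-0.0, -0.5, -1.8]
opening: 0.094
```

>>> {"fn": "play_rows", "kwargs": {
  "moves": [
    [0, 0, 0.001, 0, 0, 0, 0],
    [0, 0, 0.0005, 0, 0, 0, 0]
  ]
}}

```text
t: 30.55
eef_pos: [480.9, -261.3, 29.7]
tcp_rot: [3.138, -0.001, 0.588]
ft_force: [-0.5, 0.3, -0.9]
opening: 0.093
```

>>> {"fn": "play_rows", "kwargs": {
  "moves": [
    [0, 0, 0.0007, 0, 0, 0, 0]
  ]
}}

```text
t: 30.65
eef_pos: [480.9, -261.4, 29.4]
tcp_rot: [3.138, -0.001, 0.588]
ft_force: [-4.7, 1.0, 15.0]
opening: 0.095
```

>>> {"fn": "play_rows", "kwargs": {
  "moves": [
    [0, 0, 0.0005, 0, 0, 0, 0]
  ]
}}

```text
t: 30.75
eef_pos: [480.9, -261.4, 29.4]
tcp_rot: [3.138, -0.001, 0.589]
ft_force: [-2.8, 1.3, 7.2]
opening: 0.096
```

Floor contact. I'll release and lift clear.

>>> {"fn": "play_rows", "kwargs": {
  "moves": [
    [0, 0, -0.0005, 0, 0, 0, 12],
    [0, 0, 0, 0, 0, 0, 18],
    [0, 0, 0, 0, 0, 0, 26],
    [0, 0, 0, 0, 0, 0, 30],
    [0, 0, 0, 0, 0, 0, 30]
  ]
}}

```text
t: 31.25
eef_pos: [481.3, -261.6, 30.3]
tcp_rot: [3.137, -0.002, 0.588]
ft_force: [-0.2, -0.5, 0.8]
opening: 0.293
```

>>> {"fn": "play_rows", "kwargs": {
  "moves": [
    [0, 0, -0.01, 0, 0, 0, 30],
    [0, 0, -0.03, 0, 0, 0, 30],
    [0, 0, -0.045, 0, 0, 0, 30],
    [0, 0, -0.045, 0, 0, 0, 30],
    [0, 0, -0.045, 0, 0, 0, 30],
    [0, -0.045, 0, 0, 0, 0, 30],
    [0, -0.045, 0, 0, 0, 0, 30],
    [0, -0.045, 0, 0, 0, 0, 30]
  ]
}}

```text
t: 32.05
eef_pos: [405.7, -149.2, 216.0]
tcp_rot: [3.132, -0.004, 0.585]
ft_force: [-0.2, 0.3, 0.2]
opening: 0.3
```

>>> {"fn": "play_rows", "kwargs": {
  "moves": [
    [0.02, -0.04, 0, 0, 0, 0, 30],
    [0.02, -0.04, 0, 0, 0, 0, 30],
    [0.02, -0.04, 0, 0, 0, 0, 30],
    [0, 0, 0, 0, 0, 0, 30],
    [0, 0, 0, 0, 0, 0, 30]
  ]
}}

```text
t: 32.55
eef_pos: [384.2, -7.8, 219.0]
tcp_rot: [3.129, -0.007, 0.588]
ft_force: [0.2, -0.5, -0.5]
opening: 0.3
```

```bash
python3 - <<'E'
from h import *
print(state()["eef_pos"],state()["t"],state()["qvel"])
s=read_camera("scene"); save(s,"scene28.png")
t=read_camera("top"); save(t,"top28.png")
yl=lambda h:24<=h[0]<=34 and h[1]>150
P=edgefit(t,(511,-307),31,50,72,yl); print(circ(P))
E
```

```text
[384.24404128  -7.81298263 218.98501242] 32.55 [ 0.04443825 -0.02329066  0.01249622  0.00610786  0.01123696  0.02730454]
(array([ 508.9209336 , -305.35824112]), np.float64(64.69050389174406))
```

View pics/scene28.png

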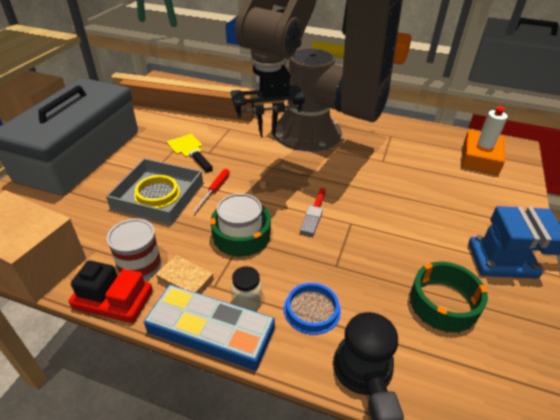

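View pics/top28.png

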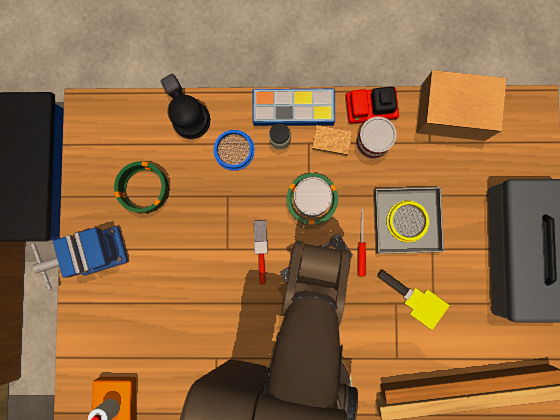

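>>> {"fn": "play_rows", "kwargs": {
  "moves": [
    [0, 0, 0, 0, 0, 0, 30],
    [0, 0, 0, 0, 0, 0, 30]
  ]
}}

```text
t: 32.85
eef_pos: [384.8, -10.7, 218.8]
tcp_rot: [3.129, -0.007, 0.582]
ft_force: [-0.2, 0.5, -0.7]
opening: 0.3
```

```bash
python3 - <<'E'
from cell import *
print(state()["qvel"],state()["t"]); print(job_done())
E
```

```text
[-0.01942864  0.00258988 -0.00329338 -0.0014172   0.00243988 -0.00458158] 32.85
the job is handed in; nothing more can be done
None
```

The yellow screen is lying flat, rim up, in the grey tub, and the green frame is on the bench round the upright tin. I set the sieve on the tin, pressed the three marks until each clip gave way and the frame dropped. I then pinched the hoop and carried the screen to the tub, handing in at 32.9 s.

**Last checks:**
- **Pictures:** both final pictures show the screen near the middle of the tub, about 2 mm off centre. The other things on the bench look unmoved by eye, and the arm is clear of everything.
- **Forces:** pressing took about 3 to 7 N, except one reading of 12 N at the third mark, above the 10 N guideline. I backed off and pressed it again at about 5 N. Setting the screen down on the tub floor briefly read 15 N.
- **Screen on the tin:** after the second clip the frame hung tilted by about 22° and dragged the screen forward. When the frame fell the screen was about 12 mm off the tin's centre, but it stayed level and did not fall.
- **Camera disagreement:** the two cameras differed by 3 to 6 mm, so I cross-checked positions against the arm's own pose.

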